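# Turn the tube rack right way up under the reagent shelf

### The job

The blue tube rack has been left upside down (white base up) on the drip mat beneath the wire shelf. Turn it over where it is, without taking it out from under the shelf, and leave it flat on the mat with its wells facing up. Lower it under control all the way, do not let it drop or topple, and leave the other things on and around the shelf where they are.

Things in the scene. Friction and masses are not known exactly. Their poses are not given: they have to be found in the camera images.
- rack: tube rack: block 100 x 52 x 30 mm (own x, y, z), 0.15 kg, origin at its centre. One large face is blue with rows of black wells, the other a plain white base; +z points out of the white base (up at the start, down when done). Orange lugs stick out of its long sides near the -x end; pinched lightly (8 N carries it) between two pads, it turns easily about them.
- rack_lugs (a point): point mid-way between the two lugs: on the rack's x axis 38 mm from its centre towards -x (the end nearer the robot at the start), half-way through the thickness; axes as the rack's. The lugs are domes of 9 mm radius along the rack's y axis, 62 mm over their ends, each standing 5 mm proud of the rack's side.
- shelf: fixed steel wire shelf on 4 posts over a dark mat. Origin: bench top, mat centre; x from open front (robot side) to open back, y along it, z up. Mat 200 (x) x 300 (y) x 4 mm. Wire deck 200 (x) x 570 (y) mm, front edge at x -70, back at +130; underside 240 mm, top 250 mm above the bench. Posts 18 mm across at x -60 and +120, y +-275 mm.
- tip_box: yellow pipette-tip box with a clear lid, 119 x 82 x 58 mm, standing under the shelf to the left of the mat; origin at its underside; a bystander, leave it alone
- jar: small jar with a blue cap, 56 mm across, 75 mm high, under the shelf to the right of the mat; origin at its underside; a bystander, leave it alone
- amber: amber bottle, 60 mm across, 120 mm high, on top of the shelf at its right end; origin at its underside; a bystander, leave it alone
- carton: cardboard carton 90 x 100 x 50 mm on top of the shelf at its left end; origin at its underside; a bystander, leave it alone
- sprayer: white spray bottle with red trigger, 76 mm across, 210 mm high, on the bench left of the shelf; origin at its underside; a bystander, leave it alone
- beaker: glass beaker, 72 mm across, 95 mm high, on the bench right of the shelf; origin at its underside; a bystander, leave it alone
- green_tray: open green tray 160 x 120 x 40 mm at the front left of the bench; origin at its underside; a bystander, leave it alone
- pipette: grey and white hand pipette about 230 mm long, 26 mm thick, lying at the front right of the bench; origin at its underside; a bystander, leave it alone
Things that resemble listed ones, but are neither listed nor needed, are in the scene too. There is more than one size of the rack; the job needs the middle-sized.

How it is judged:
At the end, for the whole second after the job is handed in: The rack lies still, flat (within 7 degrees) and wells up on the mat under the shelf, its centre within 75 mm (front to back) and 125 mm (sideways) of the mat's centre, within 5 mm of its resting height, and released (angle between rack's own z axis and vertical above 3.02 rad and z of rack in the frame of shelf between 0.014 and 0.024 m and x of rack in the frame of shelf between -0.075 and 0.075 m and y of rack in the frame of shelf between -0.125 and 0.125 m and linear speed of rack below 0.02 m/s and angular speed of rack below 0.1 rad/s and contact force between rack and the fingers below 0.1 N); the robot touches nothing.
It fails at once if the rack is taken out from under the shelf (its centre more than about 50 mm outside the shelf's edge, or above the shelf) (x of rack in the frame of shelf below -0.12 m or x of rack in the frame of shelf above 0.18 m or y of rack in the frame of shelf below -0.33 m or y of rack in the frame of shelf above 0.33 m or z of rack in the frame of shelf above 0.24 m).
It fails at once if the rack drops or topples freely (faster than 0.5 m/s while the fingers are not touching it) (linear speed of rack above 0.5 m/s and contact force between rack and the fingers below 0.01 N).
It fails at once if a bystander is moved by more than 30 mm or tipped over (distance of any of tip_box, jar, amber, carton, sprayer, beaker, green_tray, pipette from where it was at the start of the episode above 0.03 m or angle between any of tip_box, jar, amber, carton, sprayer, beaker, green_tray, pipette's own z axis and vertical above 0.5 rad).
It also fails if it takes over 51 s, if anything falls off the work surface, if the arm or the gripper's body presses on something with over 40 N, if the wrist force passes 120 N, or if a joint passes its speed limit or range.

### The arm

A 7-joint arm with a two-finger parallel gripper is mounted at the origin on the work surface. World frame = base frame: x ahead of the robot, y to its left, z up, the work surface at z = 0. Lengths are in m, angles in rad, forces in N, time in s.
With the tool pointing down it reaches from about 0.35 to 0.9 m from the base axis. Payload 7.2 kg.
Tool frame: the origin (TCP) lies between the finger pads; the fingertips stand 17 mm ahead of it and the grasp point (between the pads) lies 2 mm behind it (finger_overhang is the distance from the TCP to the fingertips, in m); z points along the fingers, x is the direction in which the jaws open and shut, and the axes are right-handed (so a half turn about z gives the same grasp; the last joint's range is limited). The gripper opens to 88 mm and grips with 3 to 60 N. Pads are 20 mm wide; open, the fingers measure 115 mm over their backs; the gripper's body (75 mm by 178 mm) begins 61 mm behind the grasp point.
Start: joints at [1.073, 0.411, -0.013, 1.596, 0.006, 1.134, -0.082], TCP at [0.26, -0.568, 0.24] pointing down, gripper open.
Joint ranges: [-2.95, 2.95], [-0.29, 1.99], [-1.47, 1.44], [0.14, 2.54], [-1.03, 4.17], [0.13, 1.85], [-2.86, 2.86]. Speed limits (rad/s): [2.39, 2.39, 3.01, 3.01, 3.14, 3.14, 3.14].

### API

Orientations are given as a unit quaternion [x, y, z, w].
In Python, from plant import get_state, get_image, sign_off, finger_overhang gives the robot as it stands.
- The arm moves only by the tool jog_arm, never from a script. Its argument "motion" is a list of rows, each a list of 6 numbers: the shift along the tool's x, y, z normalised to -1 to 1, where 1 is 0.1 m, then the turn, a rotation vector about the tool's x, y, z normalised to -1 to 1, where 1 is 60 degrees. In form: [[x, y, z, rx, ry, rz], ...]. A call has exactly 5 rows; each row is the pose to reach, as a shift and turn from the pose commanded when the call began, along the tool's axes at that moment; what a row does not reach only later rows make up. A row lasts 1/8 s, in which the tool goes at most 62.5 mm and 10.7 degrees, less where a joint would pass 70% of its speed; a pose out of reach is approached as far as the arm can. A call with a number of a shift or a turn outside -1 to 1 is refused whole. A call with a gripper value outside its range is refused whole. "claw" is the opening, from -1 (shut) to 1 (fully open), so that 0 is half open, set as the call begins (left out, the last holds). The fingers move at their own pace and stop on an object; "force" is the grip in N (left out, the last holds). Time passes only in rows, so rows that repeat a pose let the fingers close, or fill a call up. It gives the time, the measured TCP pose, the force and the opening at its end, in the units of the state.
- get_state(): the state, without advancing time (a new reading comes with each control period).
- get_image(name): name is "scene" or "side" or "wrist"; returns a dict with "pixels" (400x640x3 uint8, blue, green, red), "depth" (400x640 float32, m along the optical axis (not along the pixel's ray), 0 where there is no reading), "fx", "fy", "cx", "cy" (pixels), "R" (3x3) and "t" (3): a world point X has camera coordinates R X + t; the wrist camera has in their place "tool_from_camera" (4x4, takes a point from camera to tool coordinates, whose origin is the TCP and whose axes are the tool frame's). Camera axes: x right, y down, z forward; pixel columns grow to the right and rows downward; lengths in m; the calibration is good to about 2 mm. A picture is of the moment at which its call begins: read the wrist's pose just before it.
- sign_off(): hands the job in, once; it reports no verdict.
The state is a dict: "time_s": time; "q": joint angles; "qd": joint speeds; "tau": joint torques, N m; "position": TCP position; "orientation": TCP orientation; "wrist_force": force on the tool from outside, world axes, zero at the start; "ft_torque": the same for the moment, N m; "gripper_width": finger opening in m.
Only numpy, scipy, OpenCV 4.12 (cv2) and the standard library are available. Lean on these libraries where they do the work, as an engineer would, in place of code of your own. Each camera call takes 0.05 s, during which the arm holds its last target.

## Working session

There is one attempt and no reset: what is moved stays moved. The work goes in short steps, Python scripts to look and compute and a tool call to move; the robot and the scene stay as the last step left them, time stands still between calls to the robot, and variables do not carry over. Pictures are saved under pics/ and viewed, and the job is handed in when it is done.

Besides the shell and the picture viewer there is one more tool, called as name(argument=value, ...) on one line, values as JSON. jog_arm: Moves the arm, as the interface text tells. Scaled input: -1 to 1 covers 0.1 m each way for a shift and 60 degrees each way for a turn. Its arguments: {"type":"object","properties":{"motion":{"type":"array","items":{"type":"array","items":{"type":"number"}}},"claw":{"type":"number"},"force":{"type":"number"}},"required":["motion"]}

```bash
ls; mkdir -p pics; python3 - <<'E'
from plant import *
import cv2,numpy as np,pickle
print(get_state())
for n in ["scene","side"]:
    d=get_image(n); cv2.imwrite(f"pics/{n}0.png",d["pixels"]); pickle.dump(d,open(f"{n}0.pkl","wb"))
    print(n,d["fx"],d["fy"],d["cx"],d["cy"],d["R"],d["t"])
E
```

```text
pics
{'time_s': 0.0, 'q': array([ 1.07279154,  0.41185646, -0.01273726,  1.59702558,  0.0055632 ,
        1.1342924 , -0.08218361]), 'qd': array([ 0.00318867,  0.00058896, -0.00135176, -0.00081718,  0.00184118,
       -0.00031609,  0.00141596]), 'tau': array([-6.54554115e-04, -5.87955844e+01,  6.41471688e-01, -2.91078508e+01,
       -5.37597039e-02,  1.82508607e-02,  1.67275311e-04]), 'position': array([ 0.26022535, -0.56773295,  0.23884353]), 'orientation': array([ 8.41646179e-01, -5.40028806e-01, -6.68370574e-04, -3.89471521e-04]), 'wrist_force': array([-0.83649372,  0.26463217,  0.19305813]), 'ft_torque': array([0.0001266 , 0.02840558, 0.01648864]), 'gripper_width': 0.08791295228481896}
scene 440.7027122198135 440.7027122198135 326.60692825908933 205.29946981016985 [[-0.07796889  0.9969468  -0.00423455]
 [ 0.81397689  0.0612056  -0.57766382]
 [-0.57564092 -0.04848663 -0.81626379]] [ 0.03535484 -0.29582514  1.67726477]
side 443.3649742178041 443.3649742178041 322.0699161824987 185.5122503978996 [[-0.71935522 -0.69462733 -0.00457541]
 [-0.51099784  0.53362753 -0.67388639]
 [ 0.47054147 -0.48242567 -0.73882082]] [0.33447828 0.36541894 1.1065652 ]
```

View pics/scene0.png

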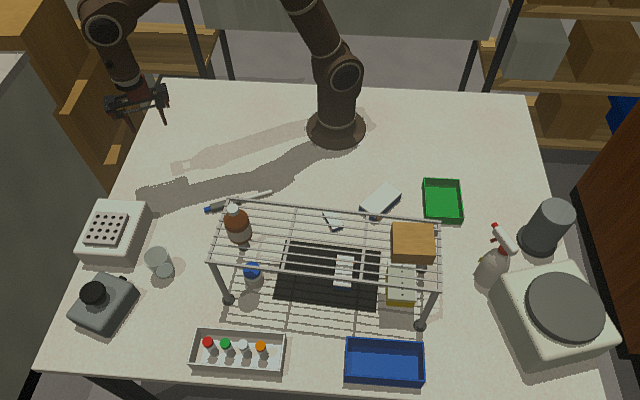

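View pics/side0.png

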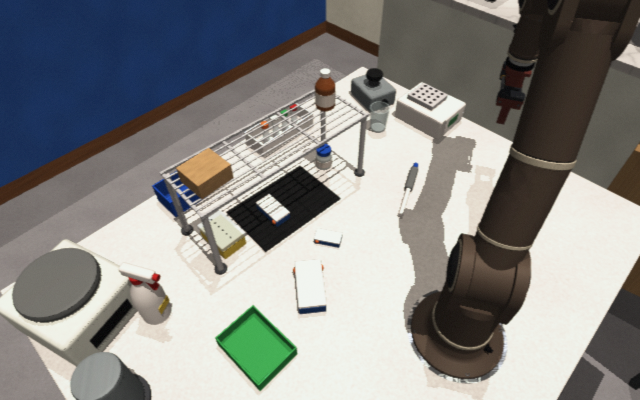

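Candidates for the rack (white base up):
- On the mat, at scene (344,270) and side (273,209).
- In front of the shelf, small, at scene (332,222) and side (328,239).
- In front of the shelf, large, at scene (380,200) and side (310,285).

By the description it is the one on the mat. I'll check that in a close crop.

```bash
cat > h.py <<'E'
import numpy as np,pickle,cv2
def ray(d,u,v,z):
    R,t=np.array(d["R"]),np.array(d["t"]); c=-R.T@t
    r=R.T@np.array([(u-d["cx"])/d["fx"],(v-d["cy"])/d["fy"],1]); return c+r*(z-c[2])/r[2]
def dep(d,u,v):
    R,t=np.array(d["R"]),np.array(d["t"]); z=float(d["depth"][int(round(v)),int(round(u))])
    return R.T@(np.array([(u-d["cx"])/d["fx"]*z,(v-d["cy"])/d["fy"]*z,z])-t)
E
python3 - <<'E'
from h import *
a=pickle.load(open("scene0.pkl","rb"));b=pickle.load(open("side0.pkl","rb"))
A=cv2.resize(a["pixels"][200:340,200:450],(800,448),interpolation=cv2.INTER_CUBIC)
B=cv2.resize(b["pixels"][160:300,220:360],(600,600),interpolation=cv2.INTER_CUBIC)
cv2.imwrite("pics/sc1.png",A);cv2.imwrite("pics/si1.png",B)
E
```

```text
(no output)
```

View pics/sc1.png

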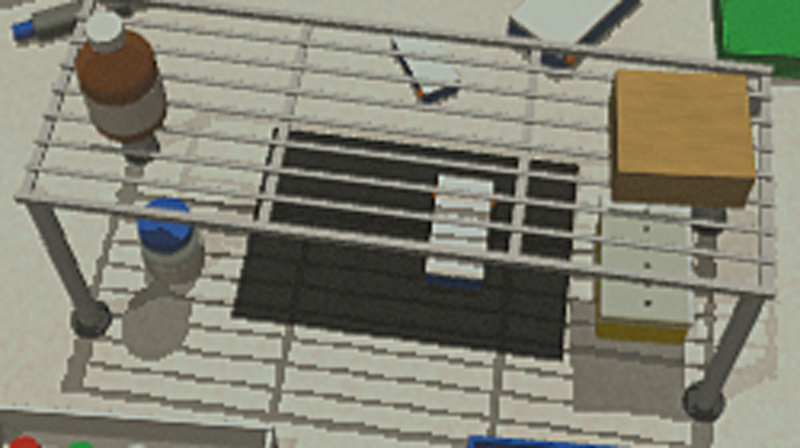

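View pics/si1.png

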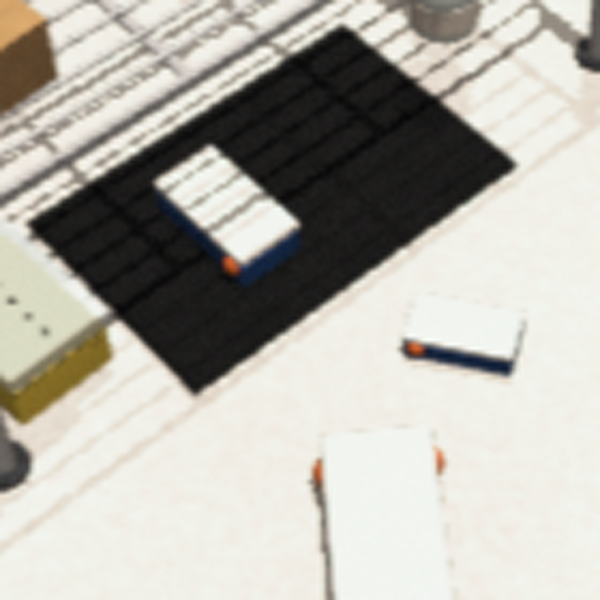

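```bash
python3 - <<'E'
from h import *
np.set_printoptions(precision=4,suppress=True)
a=pickle.load(open("scene0.pkl","rb"));b=pickle.load(open("side0.pkl","rb"))
f=lambda p,z:ray(b,220+p[0]/4.2857-.4,160+p[1]/4.2857-.4,z)
g=lambda p,z:ray(a,200+p[0]/3.2-.35,200+p[1]/3.2-.35,z)
M=np.array([f(p,.004) for p in [(345,27),(515,163),(195,392),(30,222)]]);print(M,M.mean(0))
M=np.array([g(p,.004) for p in [(280,130),(578,165),(562,357),(234,317)]]);print(M,M.mean(0))
T=np.array([f(p,.034) for p in [(155,183),(212,145),(300,225),(243,268)]]);print("side rack\n",T,T.mean(0))
T2=np.array([g(p,.034) for p in [(438,175),(494,180),(484,280),(427,273)]]);print("scene rack\n",T2,T2.mean(0))
for X in (T,T2):
    print([np.linalg.norm(X[i]-X[(i+1)%4]) for i in range(4)])
for u,v in [(300,225),(243,268),(220,200)]:print(dep(b,220+u/4.2857,160+v/4.2857))
# posts/jar/tipbox/deck heights
for u,v in [(325,157),(220,235),(220,270),(205,165),(300,110)]: print((u,v),dep(b,u,v))
E
```

```text
[[ 0.6985 -0.135   0.004 ]
 [ 0.5062 -0.1232  0.004 ]
 [ 0.5241  0.1731  0.004 ]
 [ 0.72    0.1592  0.004 ]] [0.6122 0.0185 0.004 ]
[[ 0.5104 -0.12    0.004 ]
 [ 0.5276  0.1722  0.004 ]
 [ 0.7233  0.1596  0.004 ]
 [ 0.708  -0.1361  0.004 ]] [0.6173 0.0189 0.004 ]
side rack
 [[0.6613 0.0872 0.034 ]
 [0.6591 0.0353 0.034 ]
 [0.5589 0.0421 0.034 ]
 [0.5595 0.0949 0.034 ]] [0.6097 0.0649 0.034 ]
scene rack
 [[0.5654 0.0387 0.034 ]
 [0.5667 0.0913 0.034 ]
 [0.6686 0.0867 0.034 ]
 [0.6657 0.0354 0.034 ]] [0.6166 0.063  0.034 ]
[np.float64(0.05196114132545568), np.float64(0.10044405229246775), np.float64(0.05282399069438445), np.float64(0.10210855286650232)]
[np.float64(0.05257789116976912), np.float64(0.10201260117670324), np.float64(0.05134840238233881), np.float64(0.10039387588856027)]
[ 0.5786  0.0247 -0.0004]
[0.5693 0.0865 0.0154]
[0.6162 0.0643 0.0309]
(325, 157) [ 0.6309 -0.186   0.0551]
(220, 235) [0.6257 0.2447 0.0559]
(220, 270) [0.5661 0.3009 0.0051]
(205, 165) [0.65   0.2195 0.2977]
(300, 110) [ 0.8847 -0.3168  0.0371]
```

```bash
cat >> h.py <<'E'
from scipy.spatial.transform import Rotation as Ro
yaw=np.deg2rad(-3.7); F=np.array([np.cos(yaw),np.sin(yaw),0]); Lf=np.array([-np.sin(yaw),np.cos(yaw),0]); U=np.array([0,0,1.])
S0=np.array([.6145,.0187,0])
def ori(deg):
    p=np.deg2rad(deg); z=np.cos(p)*F-np.sin(p)*U; x=-Lf; return Ro.from_matrix(np.c_[x,np.cross(z,x),z])
def rows(st,pos,R,frac=1.0):
    """normalised shift/turn from current pose to target"""
    R0=Ro.from_quat(st["orientation"]); d=R0.inv().apply(np.array(pos)-st["position"]); r=(R0.inv()*R).as_rotvec()
    print("shift/0.1:",np.round(d/.1,3),"turn/60:",np.round(r/np.deg2rad(60),3))
    return d,r
def sh(X): return np.array([(X-S0)@F,(X-S0)@Lf,X[2]])
E
python3 - <<'E'
from h import *
from plant import get_state
b=pickle.load(open("side0.pkl","rb"))
for n,P in [("small",[(295,237),(320,229),(342,234),(340,246)]),("large",[(296,262),(321,262),(325,303),(299,306)]),("pip",[(413,167),(404,210)])]:
    print(n,[np.round(ray(b,*p,.02)[:2],3) for p in P])
st=get_state(); rows(st,[.40,0,.26],ori(45))
E
```

```text
small [array([0.489, 0.087]), array([0.457, 0.017]), array([ 0.398, -0.014]), array([0.374, 0.021])]
large [array([0.426, 0.144]), array([0.376, 0.096]), array([0.283, 0.177]), array([0.325, 0.23 ])]
pip [array([ 0.412, -0.379]), array([ 0.323, -0.211])]
shift/0.1: [-4.579 -3.637 -0.205] turn/60: [0.735 0.187 0.447]
```

jog_arm(motion=[[-0.2, -0.16, -0.05, 0, 0, 0], [-0.4, -0.32, -0.1, 0, 0, 0], [-0.6, -0.48, -0.15, 0, 0, 0], [-0.8, -0.64, -0.2, 0, 0, 0], [-1, -0.8, -0.2, 0, 0, 0]], claw=1, force=8)

```text
time_s: 0.72
position: [0.2918, -0.4428, 0.2599]
orientation: [0.842, -0.54, 0.0, 0.0]
wrist_force: [-0.7, 0.1, 0.1]
gripper_width: 0.0879
```

jog_arm(motion=[[-0.2, -0.16, 0, 0, 0, 0], [-0.4, -0.32, 0, 0, 0, 0], [-0.6, -0.48, 0, 0, 0, 0], [-0.8, -0.64, 0, 0, 0, 0], [-1, -0.8, 0, 0, 0, 0]])

```text
time_s: 1.35
position: [0.3226, -0.3184, 0.2597]
orientation: [0.842, -0.54, -0.0, 0.0]
wrist_force: [-0.1, -0.1, -0.1]
gripper_width: 0.0877
```

jog_arm(motion=[[-0.2, -0.16, 0, 0, 0, 0], [-0.4, -0.32, 0, 0, 0, 0], [-0.6, -0.48, 0, 0, 0, 0], [-0.8, -0.64, 0, 0, 0, 0], [-1, -0.8, 0, 0, 0, 0]])

```text
time_s: 1.98
position: [0.3535, -0.1942, 0.2597]
orientation: [0.842, -0.54, 0.0, 0.0]
wrist_force: [0.7, -0.2, -0.0]
gripper_width: 0.0878
```

```bash
python3 - <<'E'
from h import *
from plant import get_state
st=get_state(); print(st["time_s"],st["position"],st["q"]);rows(st,[.40,0.02,.26],ori(45))
E
```

```text
1.975 [ 0.3534826  -0.19424149  0.25965627] [ 0.66300024  0.02072922 -0.28271122  2.04758016  0.00692031  1.07409099
 -0.76380784]
shift/0.1: [-1.754 -1.316 -0.004] turn/60: [0.734 0.185 0.448]
```

jog_arm(motion=[[-0.18, -0.13, 0, 0.07, 0.02, 0.045], [-0.36, -0.26, 0, 0.15, 0.04, 0.09], [-0.54, -0.4, 0, 0.22, 0.06, 0.135], [-0.7, -0.53, 0, 0.3, 0.075, 0.18], [-0.88, -0.66, 0, 0.37, 0.09, 0.225]])

```text
time_s: 2.6
position: [0.3766, -0.0872, 0.2596]
orientation: [0.755, -0.625, 0.144, -0.137]
wrist_force: [-0.0, 0.5, -0.0]
gripper_width: 0.088
```

```bash
python3 - <<'E'
from h import *
from plant import get_state
st=get_state(); print(st["time_s"],st["position"],st["q"]);rows(st,[.40,0.05,.24],ori(45))
E
```

```text
2.6 [ 0.37663158 -0.08715665  0.25964771] [ 0.619456   -0.23854781 -0.34166185  2.32906066 -0.33703797  0.68327691
 -0.88572226]
shift/0.1: [-1.315 -0.385  0.309] turn/60: [0.363 0.094 0.219]
```

```bash
python3 - <<'E'
from h import *
from plant import get_state
st=get_state(); rows(st,[.46,0.0,.24],ori(45))
E
```

```text
shift/0.1: [-0.717 -0.836  0.529] turn/60: [0.363 0.094 0.219]
```

jog_arm(motion=[[-0.14, -0.17, 0.1, 0, 0, 0], [-0.28, -0.34, 0.21, 0.1, 0.025, 0.06], [-0.43, -0.5, 0.32, 0.2, 0.05, 0.12], [-0.57, -0.67, 0.42, 0.3, 0.075, 0.18], [-0.72, -0.84, 0.53, 0.36, 0.094, 0.22]])

```text
time_s: 3.22
position: [0.4479, -0.0035, 0.2495]
orientation: [-0.647, 0.672, -0.261, 0.249]
wrist_force: [0.1, -0.9, 1.2]
gripper_width: 0.0879
```

```bash
python3 - <<'E'
from h import *
from plant import get_state
st=get_state(); print(st["time_s"],st["position"],st["q"]);rows(st,[.457,0.074,.138],ori(45))
E
```

```text
3.225 [ 0.44790942 -0.00353391  0.24950136] [ 0.78067667 -0.25606616 -0.81835271  2.49099737 -0.83057545  0.12942295
 -0.91340138]
shift/0.1: [-0.78   0.705  0.864] turn/60: [0.045 0.015 0.018]
```

```bash
cat > fk.py <<'E'
import numpy as np, itertools
from scipy.spatial.transform import Rotation as Ro
from scipy.optimize import least_squares
D=[([1.07279154,0.41185646,-0.01273726,1.59702558,0.0055632,1.1342924,-0.08218361],[.26022535,-.56773295,.23884353],[.841646179,-.540028806,-.00066837,-.00038947]),
([.66300024,.02072922,-.28271122,2.04758016,.00692031,1.07409099,-.76380784],[.3534826,-.19424149,.25965627],[.842,-.54,0,0]),
([.619456,-.23854781,-.34166185,2.32906066,-.33703797,.68327691,-.88572226],[.37663158,-.08715665,.25964771],[.755,-.625,.144,-.137]),
([.78067667,-.25606616,-.81835271,2.49099737,-.83057545,.12942295,-.91340138],[.44790942,-.00353391,.24950136],[-.647,.672,-.261,.249])]
Rz=lambda a:Ro.from_euler('z',a); Ry=lambda a:Ro.from_euler('y',a)
def fk(q,p,s):
    h,a,b,t,o1,o7,bx,by,e,f,g,o3,o5=p
    P=np.array([bx,by,h]); R=Rz(s[0]*q[0]+o1)*Ry(q[1]); R=R*Rz(s[1]*q[2]+o3)
    P=P+R.apply([e,0,a]); R=R*Ry(q[3]); P=P+R.apply([f,0,0]); R=R*Rz(s[2]*q[4]+o5); P=P+R.apply([0,0,b]); R=R*Ry(q[5]); P=P+R.apply([g,0,0])
    R=R*Rz(s[3]*q[6]+o7); return P+R.apply([0,0,t]),R
E
python3 - <<'E'
from fk import *
best=[]
for s in itertools.product([1,-1],repeat=4):
  for o1 in (0,1.57,3.14,-1.57):
   for o7 in (0,1.57,3.14,-1.57):
    def res(p):
        r=[]
        for q,x,o in D:
            P,R=fk(q,p,s); r+=list((P-x)*3)+list((Ro.from_quat(o).inv()*R).as_rotvec())
        return r+list(np.array(p)[[6,7,8,9,10,11,12]]*.02)
    z=least_squares(res,[.3,.4,.4,.2,o1,o7,0,0,0,0,0,0,0],max_nfev=60); best.append((z.cost,s,np.round(z.x,3)))
best.sort(key=lambda k:k[0])
for b in best[:4]:print(b)
E
```

```text
(np.float64(8.300650002858834e-05), (-1, -1, -1, -1), array([ 2.380e-01,  4.890e-01,  4.120e-01,  3.200e-01, -3.000e-03,
       -3.146e+00, -3.200e-02, -3.400e-02,  4.000e-03, -5.500e-02,
       -1.400e-02, -2.000e-03, -1.000e-03]))
(np.float64(8.300650002860309e-05), (-1, -1, -1, -1), array([ 2.380e-01,  4.890e-01,  4.120e-01,  3.200e-01, -3.000e-03,
       -3.146e+00, -3.200e-02, -3.400e-02,  4.000e-03, -5.500e-02,
       -1.400e-02, -2.000e-03, -1.000e-03]))
(np.float64(8.30065000286249e-05), (-1, -1, -1, -1), array([ 2.380e-01,  4.890e-01,  4.120e-01,  3.200e-01, -3.000e-03,
        3.138e+00, -3.200e-02, -3.400e-02,  4.000e-03, -5.500e-02,
       -1.400e-02, -2.000e-03, -1.000e-03]))
(np.float64(8.300650002862727e-05), (-1, -1, -1, -1), array([ 2.380e-01,  4.890e-01,  4.120e-01,  3.200e-01, -3.000e-03,
        3.138e+00, -3.200e-02, -3.400e-02,  4.000e-03, -5.500e-02,
       -1.400e-02, -2.000e-03, -1.000e-03]))
```

```bash
cat >> fk.py <<'E'
S=(-1,-1,-1,-1)
def fk2(q,p):
    h,a,b,t,y1,y2,y3,e,f,g,o1,o7=p
    R=Rz(-q[0]+o1); P=np.array([0,0,h])+R.apply([0,y1,0]); R=R*Ry(q[1])*Rz(-q[2])
    P=P+R.apply([e,y2,a]); R=R*Ry(q[3]); P=P+R.apply([f,0,0]); R=R*Rz(-q[4]); P=P+R.apply([0,y3,b]); W=P; R=R*Ry(q[5]); P=P+R.apply([g,0,0])
    R=R*Rz(-q[6]+o7); return P+R.apply([0,0,t]),R,W
def fit(D):
    def res(p):
        r=[]
        for q,x,o in D:
            P,R,_=fk2(q,p); r+=list((P-x)*3)+list((Ro.from_quat(o).inv()*R).as_rotvec())
        return r+list(np.array(p)[4:10]*.005)
    return least_squares(res,[.24,.48,.41,.32,0,0,0,0,0,0,0,np.pi])
LO=np.array([-2.95,-.29,-1.47,.14,-1.03,.13,-2.86]);HI=np.array([2.95,1.99,1.44,2.54,4.17,1.85,2.86])
def ik(P,R,p,q0,tilt=None):
    def res(q):
        X,Q,_=fk2(q,p); return np.r_[(X-P)*10,(R.inv()*Q).as_rotvec()*3,(q-q0)*.002]
    z=least_squares(res,np.clip(q0,LO+.01,HI-.01),bounds=(LO,HI)); X,Q,_=fk2(z.x,p)
    return z.x,np.linalg.norm(X-P),(R.inv()*Q).magnitude()
E
python3 - <<'E'
from fk import *; from h import ori
np.set_printoptions(precision=3,suppress=True)
z=fit(D); print(z.cost,z.x); np.save("p.npy",z.x); p=z.x
mid=(LO+HI)/2
rng=np.random.default_rng(0)
for nm,P in [("pre",[.457,.074,.138]),("grasp",[.569,.067,.025]),("hang",[.53,.07,.11]),("lay",[.61,.065,.025])]:
  for th in (25,35,45,55,65):
    for sgn in (0,1):
      R=ori(th)*Ro.from_euler('z',np.pi*sgn)
      best=None
      for k in range(12):
        q,e,r=ik(np.array(P),R,p,rng.uniform(LO,HI) if k else np.array([-.1,.3,-.1,2.2,0,.6,1.5]))
        m=np.min(np.minimum(q-LO,HI-q))
        sc=(e+r*.1>.003)*(e+r*.1)*100-m
        if best is None or sc<best[0]:best=(sc,e,r,m,q)
      print(nm,th,sgn,"err %.3f %.3f margin %.2f"%best[1:4],best[4])
E
```

```text
1.4933330831284506e-06 [ 0.284  0.534  0.453  0.342 -0.029 -0.019  0.     0.     0.     0.
 -0.001  3.141]
pre 25 0 err 0.053 0.183 margin 0.00 [ 0.219  0.98  -1.393  2.54   1.956  1.85   2.254]
pre 25 1 err 0.053 0.183 margin 0.00 [ 0.219  0.98  -1.393  2.54   1.956  1.85  -0.888]
pre 35 0 err 0.035 0.123 margin 0.00 [ 0.482  0.749 -1.47   2.54   1.866  1.392  2.418]
pre 35 1 err 0.035 0.123 margin 0.00 [ 0.482  0.749 -1.47   2.54   1.866  1.392 -0.723]
pre 45 0 err 0.012 0.043 margin 0.00 [ 0.66   0.579 -1.47   2.54   1.808  1.042  2.519]
pre 45 1 err 0.012 0.043 margin 0.00 [ 0.66   0.579 -1.47   2.54   1.808  1.042 -0.623]
pre 55 0 err 0.000 0.000 margin 0.02 [-0.232  0.114 -0.279  2.523  1.651  0.344  2.586]
pre 55 1 err 0.000 0.000 margin 0.04 [ 0.147  0.153 -0.675  2.503  1.635  0.406 -0.517]
pre 65 0 err 0.000 0.000 margin 0.13 [-0.347  0.106 -0.067  2.408  0.722  0.309 -2.705]
pre 65 1 err 0.000 0.000 margin 0.13 [-0.421  0.103  0.011  2.412  0.701  0.302  0.457]
grasp 25 0 err 0.000 0.000 margin 0.01 [-0.004  1.024 -0.533  2.53   2.645  1.63   1.835]
grasp 25 1 err 0.000 0.
[... 1856 characters left out ...]
 35 0 err 0.000 0.000 margin 0.11 [-0.115  0.771 -0.319  2.431  2.617  1.09   1.782]
lay 35 1 err 0.000 0.000 margin 0.15 [ 0.553  1.218 -1.156  2.394  2.535  1.468 -0.588]
lay 45 0 err 0.000 0.000 margin 0.21 [ 0.457  0.907 -0.992  2.329  2.29   1.057  2.457]
lay 45 1 err 0.000 0.000 margin 0.22 [ 0.605  1.121 -1.233  2.322  2.27   1.259 -0.46 ]
lay 55 0 err 0.000 0.000 margin 0.30 [ 0.313  0.695 -0.76   2.238  2.028  0.664  2.557]
lay 55 1 err 0.000 0.000 margin 0.31 [ 0.418  0.765 -0.904  2.232  1.998  0.761 -0.495]
lay 65 0 err 0.002 0.015 margin 0.00 [-0.278  0.539  0.018  2.17   1.551  0.13   2.86 ]
lay 65 1 err 0.000 0.000 margin 0.17 [ 0.     0.559 -0.326  2.137  1.443  0.301 -0.108]
```

```bash
cat > plan.py <<'E'
from fk import *; from h import *
p=np.load("p.npy"); q0=np.array(D[3][0])
R=ori(55)*Ro.from_euler('z',np.pi); zt=R.apply([0,0,1])
lug=lambda X,z,Y=.0445: S0+X*F+Y*Lf+z*U-.008*zt
def local(q,P,R):  # min-norm local IK sim
    for _ in range(6):
        X,Q,_w=fk2(q,p); e=np.r_[P-X,(Q.inv()*R).as_rotvec()]
        e[3:]=Q.apply(e[3:])
        J=np.zeros((6,7))
        for i in range(7):
            d=q.copy(); d[i]+=1e-5; X2,Q2,_w=fk2(d,p); J[:,i]=np.r_[X2-X,(Q2*Q.inv()).as_rotvec()]/1e-5
        q=np.clip(q+J.T@np.linalg.solve(J@J.T+1e-5*np.eye(6),e),LO,HI)
    X,Q,_w=fk2(q,p)
    return q,np.linalg.norm(X-P),(Q.inv()*R).magnitude()
E
python3 - <<'E'
from plan import *
np.set_printoptions(precision=3,suppress=True)
qg=np.array([.614,.986,-1.243,2.312,1.997,1.086,-.382])
out={}
g=lug(-.040,.019)
for nm,P in [("grasp",g),("pre",g-.12*zt),("pre2",g-.08*zt+[0,0,.06]),("pre3",g-.15*zt+[0,0,.06]),("hang",lug(-.09,.10)),("lay",lug(.013,.019))]:
    best=None
    for q1 in np.linspace(-.3,.8,12):
        s=qg.copy(); s[0]=q1; s[2]=-.3-q1*1.2
        q,e,r=ik(P,R,p,s); m=np.min(np.minimum(q-LO,HI-q)); sc=-m+(e>.001)*10
        if best is None or sc<best[0]:best=(sc,q,e,m)
    print(nm,P,best[1],"%.4f %.2f"%best[2:]); out[nm]=best[1]
np.save("qp.npy",out["pre3"])
for tgt in("pre2","pre3"):
    qt=out[tgt]; q=q0.copy(); print(tgt)
    for s in np.linspace(0,1,31)[1:]:
        qq=q0+s*(qt-q0); X,Q,W=fk2(qq,p); q,e,r=local(q,X,Q)
        if round(s*30)%3==0: print("%.2f"%s,"TCP",X,"z",Q.apply([0,0,1]),"wrist",W,"sim q",q,"%.3f %.3f"%(e,r))
E
```

```text
grasp [0.573 0.066 0.026] [ 0.609  0.971 -1.227  2.304  1.995  1.064 -0.383] 0.0000 0.24
pre [0.504 0.07  0.124] [ 0.666  0.515 -1.274  2.403  1.692  0.76  -0.382] 0.0000 0.14
pre2 [0.527 0.069 0.151] [ 0.553  0.338 -1.055  2.341  1.544  0.546 -0.252] 0.0000 0.20
pre3 [0.487 0.072 0.208] [ 0.582  0.045 -1.005  2.356  1.004  0.363  0.209] 0.0000 0.18
hang [0.523 0.069 0.107] [ 0.616  0.577 -1.21   2.379  1.759  0.786 -0.407] 0.0000 0.16
lay [0.626 0.063 0.026] [ 0.545  0.896 -1.085  2.191  1.967  0.9   -0.343] 0.0000 0.35
pre2
0.10 TCP [0.439 0.018 0.225] z [ 0.607  0.024 -0.795] wrist [0.232 0.01  0.497] sim q [ 0.8   -0.202 -0.874  2.475 -0.658  0.178 -0.78 ] 0.000 0.000
0.20 TCP [0.428 0.033 0.203] z [ 0.536  0.053 -0.843] wrist [0.246 0.015 0.491] sim q [ 0.842 -0.147 -0.952  2.458 -0.462  0.22  -0.668] 0.000 0.000
0.30 TCP [0.419 0.04  0.183] z [ 0.469  0.059 -0.881] wrist [0.258 0.02  0.484] sim q [ 0.906 -0.086 -1.056  2.44  -0.218  0.256 -0.601] 0.000 0.000
0.40 TCP [0.412 0.042 0.167] z [ 0.415  0.045 -0.909] wrist [0.271 0.027 0.478] sim q [ 0.955 -0.009 -1.16   2.423  0.114
[... 1716 characters left out ...]
1 -0.862] wrist [0.267 0.048 0.494] sim q [ 0.827 -0.083 -1.073  2.405  0.191  0.262 -0.15 ] 0.000 0.000
0.70 TCP [0.446 0.055 0.198] z [ 0.507 -0.006 -0.862] wrist [0.273 0.057 0.493] sim q [ 0.842 -0.047 -1.129  2.391  0.41   0.284 -0.071] 0.000 0.000
0.80 TCP [0.456 0.058 0.199] z [ 0.518 -0.022 -0.855] wrist [0.28  0.066 0.491] sim q [ 0.834 -0.007 -1.167  2.377  0.639  0.314 -0.003] 0.000 0.000
0.90 TCP [0.47  0.063 0.202] z [ 0.54  -0.033 -0.841] wrist [0.286 0.075 0.49 ] sim q [ 0.8    0.034 -1.18   2.364  0.852  0.348  0.08 ] 0.000 0.000
1.00 TCP [0.487 0.072 0.208] z [ 0.572 -0.037 -0.819] wrist [0.292 0.084 0.488] sim q [ 0.756  0.071 -1.184  2.351  1.044  0.383  0.183] 0.000 0.000
```

```bash
cat > nxt.py <<'E'
import sys
from plan import *
from plant import get_state
np.set_printoptions(precision=3,suppress=True)
def emit(poses,st=None):
    st=st or get_state(); R0=Ro.from_quat(st["orientation"])
    print("t",st["time_s"],"pos",st["position"],"sh",sh(st["position"]),"q",st["q"],"F",st["wrist_force"],"w",st["gripper_width"])
    o=[]
    for P,Q in poses:
        o.append([round(float(v),2) for v in np.r_[R0.inv().apply(P-st["position"])/.1,(R0.inv()*Q).as_rotvec()/np.deg2rad(60)]])
    print(o)
def lin(P,Q,n=5):
    st=get_state(); Rs=Ro.from_quat(st["orientation"]); w=(Rs.inv()*Q).as_rotvec()
    emit([(st["position"]+s*(P-st["position"]),Rs*Ro.from_rotvec(s*w)) for s in np.linspace(0,1,n+1)[1:]],st)
E
cat > j.py <<'E'
from nxt import *
a,b=map(float,sys.argv[1:3]); qt=np.load("qp.npy")
emit([fk2(q0+s*(qt-q0),p)[:2] for s in np.linspace(a,b,6)[1:]])
E
python3 j.py 0 .22
```

```text
t 3.225 pos [ 0.448 -0.004  0.25 ] sh [-0.165 -0.033  0.25 ] q [ 0.781 -0.256 -0.818  2.491 -0.831  0.129 -0.913] F [ 0.12  -0.863  1.222] w 0.08786742307844075
[[-0.08, 0.04, 0.03, -0.02, -0.01, -0.13], [-0.15, 0.09, 0.05, -0.03, -0.03, -0.26], [-0.21, 0.13, 0.08, -0.05, -0.05, -0.39], [-0.27, 0.18, 0.1, -0.06, -0.06, -0.53], [-0.32, 0.22, 0.12, -0.07, -0.08, -0.66]]
```

jog_arm(motion=[[-0.08, 0.04, 0.03, -0.02, -0.01, -0.13], [-0.15, 0.09, 0.05, -0.03, -0.03, -0.26], [-0.21, 0.13, 0.08, -0.05, -0.05, -0.39], [-0.27, 0.18, 0.1, -0.06, -0.06, -0.53], [-0.32, 0.22, 0.12, -0.07, -0.08, -0.66]])

```text
time_s: 3.85
position: [0.4435, 0.0257, 0.2283]
orientation: [0.854, -0.411, 0.282, -0.149]
wrist_force: [-0.4, -0.7, -0.2]
gripper_width: 0.0879
```

```bash
python3 j.py .22 .44
```

```text
t 3.85 pos [0.443 0.026 0.228] sh [-0.171 -0.004  0.228] q [ 0.77  -0.196 -0.878  2.46  -0.485  0.178 -0.594] F [-0.355 -0.683 -0.227] w 0.08794584957447872
[[-0.11, 0.01, 0.03, -0.01, -0.02, -0.12], [-0.16, 0.01, 0.06, -0.02, -0.04, -0.26], [-0.2, 0.02, 0.08, -0.03, -0.05, -0.39], [-0.24, 0.02, 0.1, -0.03, -0.07, -0.52], [-0.27, 0.02, 0.13, -0.04, -0.08, -0.65]]
```

Tracking as planned.

jog_arm(motion=[[-0.1, 0.01, 0.03, -0.01, -0.02, -0.12], [-0.16, 0.01, 0.06, -0.02, -0.04, -0.26], [-0.2, 0.02, 0.08, -0.03, -0.05, -0.39], [-0.24, 0.02, 0.1, -0.03, -0.07, -0.52], [-0.27, 0.02, 0.13, -0.04, -0.08, -0.65]])

```text
time_s: 4.47
position: [0.4366, 0.0459, 0.2074]
orientation: [0.956, -0.101, 0.272, -0.045]
wrist_force: [-1.0, -0.2, -0.4]
gripper_width: 0.0879
```

```bash
python3 j.py .44 .68
```

```text
t 4.475 pos [0.437 0.046 0.207] sh [-0.179  0.016  0.207] q [ 0.797 -0.13  -0.985  2.426 -0.11   0.235 -0.327] F [-1.043 -0.237 -0.357] w 0.08792958933123891
[[-0.02, -0.02, 0.02, -0.01, -0.01, -0.15], [-0.03, -0.04, 0.05, -0.01, -0.02, -0.29], [-0.03, -0.05, 0.07, -0.02, -0.02, -0.43], [-0.02, -0.07, 0.1, -0.02, -0.03, -0.58], [0.0, -0.08, 0.12, -0.03, -0.03, -0.72]]
```

jog_arm(motion=[[-0.02, -0.02, 0.02, -0.01, -0.01, -0.15], [-0.03, -0.04, 0.05, -0.01, -0.02, -0.29], [-0.03, -0.05, 0.07, -0.02, -0.02, -0.43], [-0.02, -0.07, 0.1, -0.02, -0.03, -0.58], [0.0, -0.08, 0.12, -0.03, -0.03, -0.72]])

```text
time_s: 5.1
position: [0.4446, 0.0539, 0.1985]
orientation: [0.931, 0.254, 0.253, 0.071]
wrist_force: [0.1, 0.7, -0.1]
gripper_width: 0.0877
```

```bash
python3 j.py .68 .92
```

```text
t 5.1 pos [0.445 0.054 0.199] sh [-0.172  0.024  0.199] q [ 0.841 -0.056 -1.12   2.396  0.374  0.277 -0.094] F [ 0.123  0.657 -0.112] w 0.08765887747762786
[[0.04, 0.0, 0.02, -0.01, -0.0, -0.14], [0.09, 0.01, 0.04, -0.01, -0.0, -0.28], [0.14, 0.02, 0.07, -0.03, -0.0, -0.42], [0.21, 0.03, 0.08, -0.04, 0.0, -0.56], [0.29, 0.05, 0.1, -0.05, 0.0, -0.7]]
```

jog_arm(motion=[[0.04, 0.0, 0.02, -0.01, 0, -0.14], [0.09, 0.01, 0.04, -0.01, 0, -0.28], [0.14, 0.02, 0.07, -0.03, 0, -0.42], [0.21, 0.03, 0.08, -0.04, 0, -0.56], [0.29, 0.05, 0.1, -0.05, 0, -0.7]])

```text
time_s: 5.72
position: [0.4735, 0.0643, 0.204]
orientation: [0.776, 0.564, 0.217, 0.181]
wrist_force: [0.1, 0.0, -0.2]
gripper_width: 0.0878
```

```bash
cat > l.py <<'E'
from nxt import *
# args: shelf x of lug, z of lug, tilt, [back-off along tool]
X,z,th,bk=map(float,sys.argv[1:5]); Y=float(sys.argv[5]) if len(sys.argv)>5 else .0445
R=ori(th)*Ro.from_euler('z',np.pi); zt=R.apply([0,0,1])
lin(S0+X*F+Y*Lf+z*U-(.008+bk)*zt,R)
E
python3 l.py -.04 .019 55 .13
python3 - <<'E'
from plan import *
np.set_printoptions(precision=3,suppress=True)
from plant import get_state
q=get_state()["q"]
def go(X,z,bk,n=10):
    global q
    Ps=fk2(q,p)[0]; Rs=fk2(q,p)[1]; P=lug(X,z)-bk*zt; w=(Rs.inv()*R).as_rotvec()
    for s in np.linspace(0,1,n+1)[1:]: q,e,r=local(q,Ps+s*(P-Ps),Rs*Ro.from_rotvec(s*w))
    print(X,z,bk,q,"%.4f %.3f"%(e,r))
go(-.04,.019,.13);go(-.04,.019,0);go(-.09,.1,0);go(.013,.019,0);go(.013,.019,.1)
E
```

```text
t 5.725 pos [0.473 0.064 0.204] sh [-0.144  0.036  0.204] q [ 0.801  0.042 -1.189  2.358  0.876  0.36   0.112] F [ 0.103  0.027 -0.209] w 0.08779031337599681
[[0.01, -0.04, 0.15, -0.01, 0.0, -0.05], [0.01, -0.08, 0.29, -0.01, 0.0, -0.09], [0.02, -0.12, 0.44, -0.02, 0.0, -0.14], [0.03, -0.16, 0.59, -0.03, 0.0, -0.19], [0.03, -0.2, 0.74, -0.04, 0.01, -0.24]]
-0.04 0.019 0.13 [ 0.514  0.341 -1.047  2.414  1.659  0.566 -0.415] 0.0000 0.000
-0.04 0.019 0 [ 0.407  0.733 -0.909  2.314  2.035  0.783 -0.59 ] 0.0000 0.000
-0.09 0.1 0 [ 0.473  0.456 -1.004  2.385  1.775  0.635 -0.476] 0.0000 0.000
0.013 0.019 0 [ 0.401  0.757 -0.867  2.198  1.986  0.724 -0.473] 0.0000 0.000
0.013 0.019 0.1 [ 0.461  0.501 -0.953  2.292  1.742  0.618 -0.371] 0.0000 0.000
```

jog_arm(motion=[[0.01, -0.04, 0.15, -0.01, 0, -0.05], [0.01, -0.08, 0.29, -0.01, 0, -0.09], [0.02, -0.12, 0.44, -0.02, 0, -0.14], [0.03, -0.16, 0.59, -0.03, 0, -0.19], [0.03, -0.2, 0.74, -0.04, 0.01, -0.24]])

```text
time_s: 6.35
position: [0.4987, 0.0711, 0.1314]
orientation: [0.694, 0.652, 0.21, 0.22]
wrist_force: [0.1, -0.6, 0.3]
gripper_width: 0.0877
```

```bash
cat > look.py <<'E'
import sys,pickle,cv2
from plant import *
s=get_state()
for n in sys.argv[2:]:
    d=get_image(n); d["st"]=s; pickle.dump(d,open(f"{n}{sys.argv[1]}.pkl","wb")); cv2.imwrite(f"pics/{n}{sys.argv[1]}.png",d["pixels"])
E
python3 look.py 2 wrist side; python3 l.py -.04 .019 55 .05
```

```text
t 6.45 pos [0.498 0.071 0.13 ] sh [-0.12   0.044  0.13 ] q [ 0.514  0.344 -1.042  2.423  1.688  0.562 -0.44 ] F [-0.631 -0.15  -0.598] w 0.08763292872423438
[[-0.0, 0.0, 0.16, 0.0, -0.0, -0.0], [-0.0, 0.01, 0.32, 0.0, -0.0, -0.0], [-0.0, 0.01, 0.47, 0.0, -0.0, -0.0], [-0.0, 0.01, 0.63, 0.0, -0.0, -0.0], [-0.0, 0.02, 0.79, 0.0, -0.01, -0.0]]
```

View pics/wrist2.png

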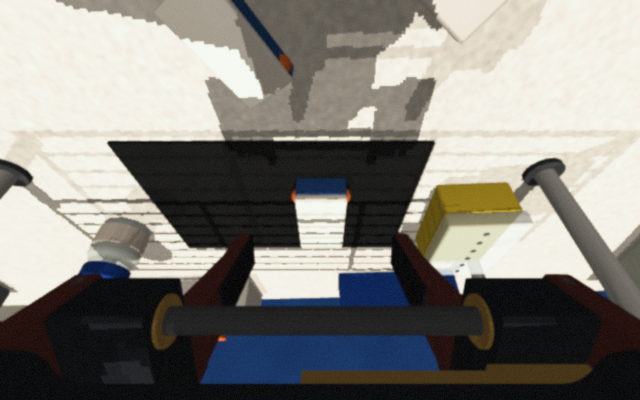

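View pics/side2.png

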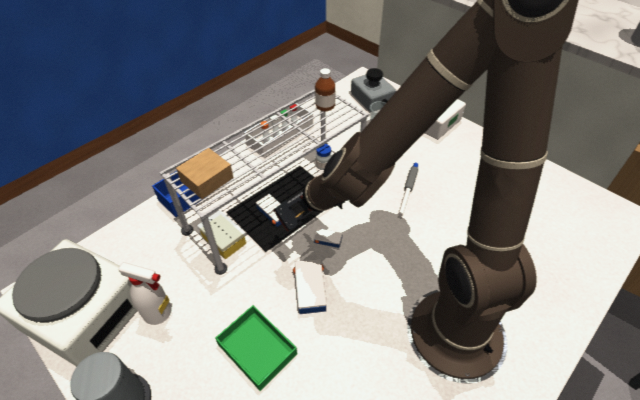

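```bash
python3 - <<'E'
from h import *
np.set_printoptions(precision=4,suppress=True)
d=pickle.load(open("wrist2.pkl","rb")); T=np.array(d["tool_from_camera"]); print(T)
st=d["st"];Rt=Ro.from_quat(st["orientation"])
im=cv2.cvtColor(d["pixels"],cv2.COLOR_BGR2HSV); m=cv2.inRange(im,(3,150,120),(18,255,255)); m[:150]=0;m[230:]=0
n,l,s,c=cv2.connectedComponentsWithStats(m)
cam=st["position"]+Rt.apply(T[:3,3]); print("cam",cam,sh(cam))
def wr(u,v,z):
    r=Rt.apply(T[:3,:3]@np.array([(u-d["cx"])/d["fx"],(v-d["cy"])/d["fy"],1])); return cam+r*(z-cam[2])/r[2]
for i in range(1,n):
    if s[i,4]>3: X=wr(*c[i],.021); print(s[i],c[i],X,sh(X))
for u,v in [(298,181),(345,181)]: 
    X=wr(u,v,.004); print("near bottom",X,sh(X))
for u,v in [(297,194),(347,194)]: 
    X=wr(u,v,.034); print("near top",X,sh(X))
for u,v in [(110,143),(433,143)]: 
    X=wr(u,v,.004); print("mat",X,sh(X))
b=d["pixels"][150:280,230:430]; cv2.imwrite("pics/w2c.png",cv2.resize(b,(800,520)))
E
```

```text
[[ 1.     -0.0007  0.0009 -0.0005]
 [ 0.0004  0.9549  0.2969 -0.0823]
 [-0.001  -0.2969  0.9549 -0.1457]
 [ 0.      0.      0.      1.    ]]
cam [0.3475 0.0795 0.2026] [-0.2704  0.0435  0.2026]
[292 192   3  10  25] [293.04 196.04] [0.5724 0.0364 0.021 ] [-0.0432  0.0149  0.021 ]
[347 192   4  10  27] [348.1852 196.037 ] [0.5763 0.0936 0.021 ] [-0.043   0.0723  0.021 ]
near bottom [0.5684 0.0413 0.004 ] [-0.0475  0.0196  0.004 ]
near bottom [0.5717 0.0912 0.004 ] [-0.0474  0.0696  0.004 ]
near top [0.5535 0.0437 0.034 ] [-0.0625  0.021   0.034 ]
near top [0.5567 0.0914 0.034 ] [-0.0624  0.0688  0.034 ]
mat [ 0.5053 -0.1228  0.004 ] [-0.0998 -0.1482  0.004 ]
mat [0.5247 0.1717 0.004 ] [-0.0995  0.1469  0.004 ]
```

View pics/w2c.png

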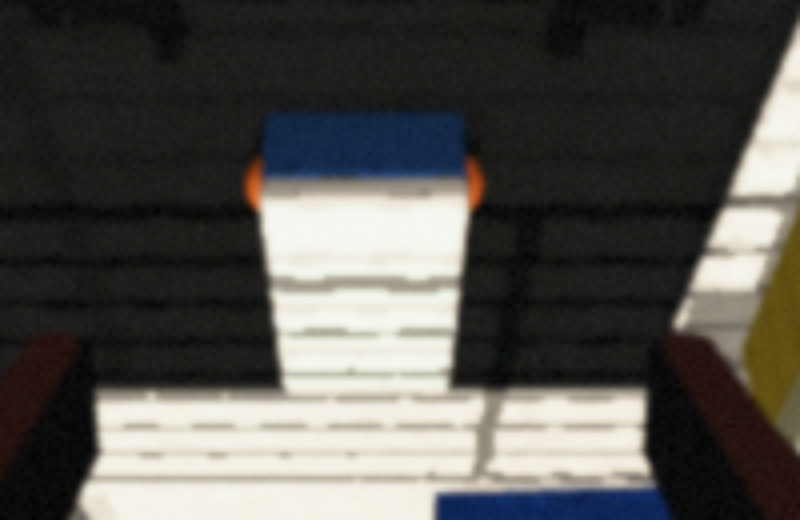

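```bash
python3 l.py -.043 .0195 55 .045 .0437
```

```text
t 6.45 pos [0.498 0.071 0.13 ] sh [-0.12   0.044  0.13 ] q [ 0.514  0.344 -1.042  2.423  1.688  0.562 -0.44 ] F [-0.631 -0.15  -0.598] w 0.08763292872423438
[[-0.0, -0.0, 0.16, 0.0, -0.0, -0.0], [-0.0, -0.0, 0.33, 0.0, -0.0, -0.0], [-0.01, -0.0, 0.49, 0.0, -0.0, -0.0], [-0.01, -0.01, 0.65, 0.0, -0.0, -0.0], [-0.01, -0.01, 0.82, 0.0, -0.01, -0.0]]
```

jog_arm(motion=[[0, 0, 0.16, 0, 0, 0], [0, 0, 0.33, 0, 0, 0], [0, 0, 0.49, 0, 0, 0], [-0.01, -0.01, 0.65, 0, 0, 0], [-0.01, -0.01, 0.82, 0, 0, 0]])

```text
time_s: 7.08
position: [0.5454, 0.0665, 0.0645]
orientation: [0.696, 0.651, 0.209, 0.22]
wrist_force: [-0.2, 0.4, 0.1]
gripper_width: 0.0877
```

```bash
python3 look.py 3 wrist side; python3 l.py -.043 .0195 55 0 .0437
```

```text
t 7.175 pos [0.545 0.066 0.064] sh [-0.072  0.043  0.064] q [ 0.44   0.609 -0.957  2.368  1.949  0.726 -0.579] F [-0.209 -0.383  0.395] w 0.0879003014982907
[[0.0, -0.0, 0.09, 0.0, -0.0, -0.0], [0.0, -0.01, 0.18, 0.0, -0.0, -0.0], [0.0, -0.01, 0.27, 0.0, -0.0, -0.0], [0.0, -0.01, 0.36, 0.0, -0.0, -0.0], [0.0, -0.02, 0.45, 0.0, -0.0, -0.0]]
```

View pics/wrist3.png

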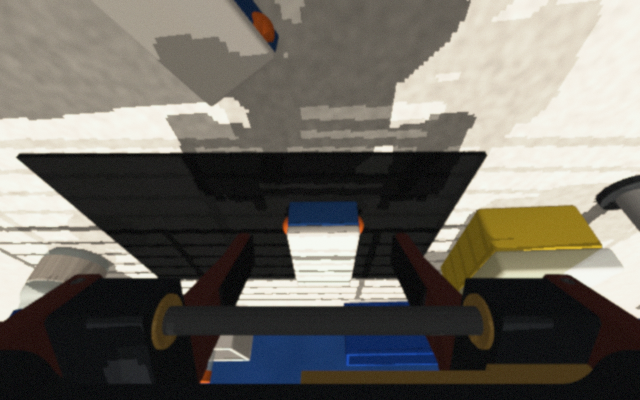

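```bash
python3 - <<'E'
from h import *
np.set_printoptions(precision=4,suppress=True)
d=pickle.load(open("wrist3.pkl","rb")); T=np.array(d["tool_from_camera"])
st=d["st"];Rt=Ro.from_quat(st["orientation"]);cam=st["position"]+Rt.apply(T[:3,3])
def wr(u,v,z):
    r=Rt.apply(T[:3,:3]@np.array([(u-d["cx"])/d["fx"],(v-d["cy"])/d["fy"],1])); return sh(cam+r*(z-cam[2])/r[2])
im=cv2.cvtColor(d["pixels"],cv2.COLOR_BGR2HSV); m=cv2.inRange(im,(3,150,100),(18,255,255)); m[:150]=0;m[260:]=0
n,l,s,c=cv2.connectedComponentsWithStats(m)
for i in range(1,n):
    if s[i,4]>3: print(s[i],c[i],wr(*c[i],.019))
mb=cv2.inRange(im,(100,100,30),(125,255,200)); col=mb[180:240,310:340].mean(1); print(np.round(col).astype(int))
E
```

```text
[283 219   5  15  57] [285.0702 225.7018] [-0.0411  0.0144  0.019 ]
[359 219   5  14  50] [360.66 225.32] [-0.0411  0.0728  0.019 ]
[  0   0   0   0   0   0   0   0   0   0   0   0   0   0   0   0   0   0
   0   0   0 255 255 255 255 255 255 255 255 255 255 255 255 255 255 255
 255 255 255 255 255 255 255 255 255  94   0   0   0   0   0   0   0   0
   0   0   0   0   0   0]
```

jog_arm(motion=[[0, 0, 0.09, 0, 0, 0], [0, 0, 0.19, 0, 0, 0], [0, 0, 0.28, 0, 0, 0], [0, 0, 0.37, 0, 0, 0], [0, 0, 0.46, 0, 0, 0]])

```text
time_s: 7.8
position: [0.5719, 0.0653, 0.0261]
orientation: [0.695, 0.652, 0.209, 0.219]
wrist_force: [0.9, -0.5, -0.7]
gripper_width: 0.0879
```

```bash
python3 look.py 4 wrist; python3 l.py -.041 .0195 55 0 .0437
```

```text
t 7.85 pos [0.572 0.065 0.025] sh [-0.045  0.044  0.025] q [ 0.413  0.735 -0.908  2.322  2.055  0.783 -0.606] F [ 0.763 -0.477 -0.824] w 0.08757745943571424
[[0.0, 0.0, -0.0, 0.0, -0.0, -0.0], [0.0, 0.0, -0.0, 0.0, -0.0, -0.0], [0.0, 0.0, -0.0, 0.0, -0.0, -0.0], [0.0, 0.0, -0.01, 0.0, -0.0, -0.0], [0.0, 0.0, -0.01, 0.0, -0.0, -0.0]]
```

View pics/wrist4.png

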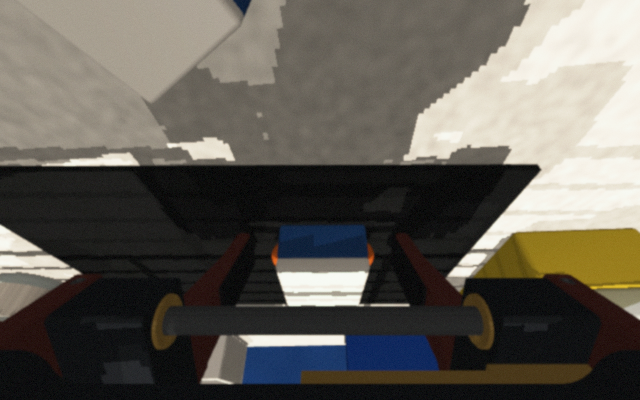

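jog_arm(motion=[[0, 0, 0, 0, 0, 0], [0, 0, 0, 0, 0, 0], [0, 0, 0, 0, 0, 0], [0, 0, 0, 0, 0, 0], [0, 0, 0, 0, 0, 0]], claw=-1, force=8)

```text
time_s: 8.48
position: [0.5716, 0.0653, 0.0269]
orientation: [0.695, 0.652, 0.209, 0.22]
wrist_force: [-1.9, 0.4, 3.0]
gripper_width: 0.0612
```

```bash
python3 look.py 5 wrist; python3 l.py -.041 .0345 55 0 .0437
```

```text
t 8.525 pos [0.572 0.065 0.027] sh [-0.046  0.044  0.027] q [ 0.414  0.731 -0.91   2.323  2.053  0.782 -0.606] F [-1.363  0.919  3.506] w 0.061098652995191606
[[0.0, 0.02, -0.02, 0.0, -0.0, -0.0], [0.0, 0.03, -0.05, 0.0, -0.0, -0.0], [0.0, 0.05, -0.07, 0.0, -0.0, -0.0], [0.0, 0.07, -0.09, 0.0, -0.0, -0.0], [0.0, 0.08, -0.11, 0.01, -0.0, -0.0]]
```

View pics/wrist5.png

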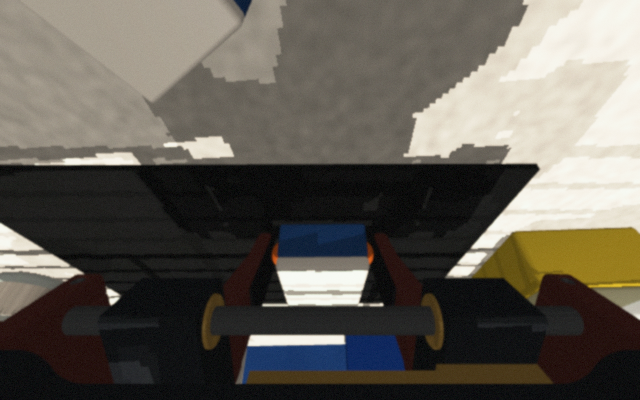

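jog_arm(motion=[[0, 0.04, -0.06, 0, 0, 0], [0, 0.08, -0.11, 0, 0, 0], [0, 0.12, -0.16, 0, 0, 0], [0, 0.15, -0.22, 0, 0, 0], [0, 0.18, -0.27, 0, 0, 0]])

```text
time_s: 9.15
position: [0.5707, 0.0652, 0.0597]
orientation: [0.695, 0.652, 0.209, 0.22]
wrist_force: [0.3, 0.5, -1.3]
gripper_width: 0.0613
```

```bash
python3 look.py 6 wrist side; python3 l.py -.062 .082 55 0 .0437;  python3 - <<'E'
import cv2;a=cv2.imread("pics/side6.png")[150:290,200:360];b=cv2.imread("pics/wrist6.png")
cv2.imwrite("pics/c6.png",cv2.hconcat([cv2.resize(a,(411,360)),cv2.resize(b[150:,150:470],(384,300)).copy() if 0 else cv2.resize(b[100:,150:470],(384,360))]))
E
```

```text
t 9.25 pos [0.571 0.065 0.06 ] sh [-0.046  0.044  0.06 ] q [ 0.432  0.637 -0.929  2.317  1.951  0.713 -0.536] F [-1.086 -0.459 -1.387] w 0.06113866552733754
[[0.0, 0.0, -0.07, 0.0, -0.0, -0.0], [0.0, 0.0, -0.14, 0.0, -0.0, -0.0], [0.0, 0.0, -0.21, 0.0, -0.0, -0.0], [0.0, 0.0, -0.28, 0.0, -0.0, -0.0], [0.0, 0.0, -0.35, 0.01, -0.0, -0.0]]
```

View pics/c6.png

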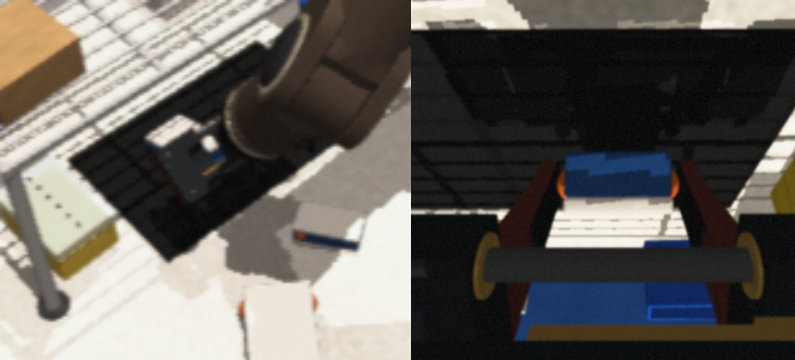

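jog_arm(motion=[[0, 0, -0.07, 0, 0, 0], [0, 0, -0.14, 0, 0, 0], [0, 0, -0.21, 0, 0, 0], [0, 0, -0.28, 0, 0, 0], [0, 0, -0.35, 0, 0, 0]])

```text
time_s: 9.88
position: [0.5502, 0.0663, 0.0881]
orientation: [0.695, 0.652, 0.209, 0.22]
wrist_force: [0.4, -0.8, -0.9]
gripper_width: 0.0611
```

```bash
python3 l.py -.09 .102 55 0 .0437
```

```text
t 9.875 pos [0.55  0.066 0.088] sh [-0.067  0.043  0.088] q [ 0.456  0.538 -0.962  2.348  1.861  0.663 -0.501] F [ 0.412 -0.764 -0.905] w 0.06112538176278004
[[0.0, -0.02, -0.07, 0.0, -0.0, -0.0], [0.0, -0.04, -0.13, 0.0, -0.0, -0.0], [0.0, -0.06, -0.2, 0.0, -0.0, -0.0], [0.0, -0.08, -0.26, 0.0, -0.0, -0.0], [0.0, -0.11, -0.33, 0.01, -0.0, -0.0]]
```

jog_arm(motion=[[0, -0.02, -0.07, 0, 0, 0], [0, -0.04, -0.13, 0, 0, 0], [0, -0.06, -0.2, 0, 0, 0], [0, -0.08, -0.26, 0, 0, 0], [0, -0.11, -0.33, 0, 0, 0]])

```text
time_s: 10.5
position: [0.5222, 0.0681, 0.1085]
orientation: [0.695, 0.652, 0.209, 0.219]
wrist_force: [-0.4, -0.7, -1.6]
gripper_width: 0.061
```

jog_arm(motion=[[0, 0, 0, 0, 0, 0], [0, 0, 0, 0, 0, 0], [0, 0, 0, 0, 0, 0], [0, 0, 0, 0, 0, 0], [0, 0, 0, 0, 0, 0]])

```text
time_s: 11.12
position: [0.5226, 0.068, 0.1081]
orientation: [0.695, 0.652, 0.209, 0.219]
wrist_force: [-0.1, 0.3, -0.7]
gripper_width: 0.0612
```

```bash
python3 look.py 7 wrist side scene; python3 l.py -.09 .102 55 0 .0437;  python3 - <<'E'
import cv2;a=cv2.imread("pics/side7.png")[150:290,200:360];b=cv2.imread("pics/wrist7.png")
cv2.imwrite("pics/c7.png",cv2.hconcat([cv2.resize(a,(411,360)),cv2.resize(b[100:,150:470],(384,360))]))
c=cv2.imread("pics/scene7.png")[200:330,260:440];cv2.imwrite("pics/d7.png",cv2.resize(c,(720,520)))
E
```

```text
t 11.275 pos [0.523 0.068 0.108] sh [-0.095  0.043  0.108] q [ 0.479  0.448 -1.     2.393  1.793  0.623 -0.492] F [ 0.162  0.458 -0.929] w 0.06099953186667578
[[0.0, 0.0, -0.0, 0.0, -0.0, -0.0], [0.0, 0.0, -0.0, 0.0, -0.0, -0.0], [0.0, 0.0, -0.0, 0.0, -0.0, -0.0], [0.0, 0.0, -0.0, 0.0, -0.0, -0.0], [0.0, 0.01, -0.0, 0.0, -0.0, -0.0]]
```

View pics/c7.png

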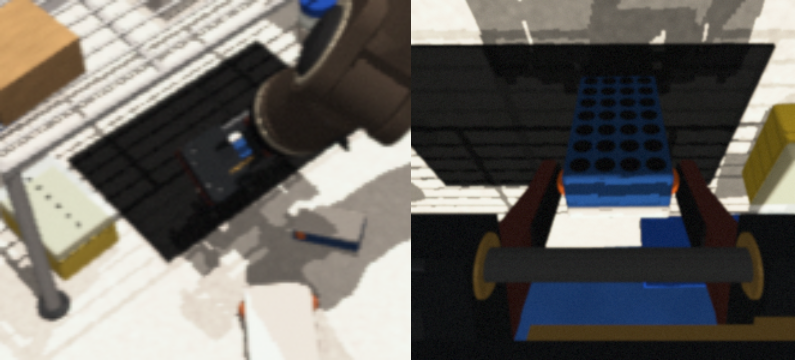

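View pics/d7.png

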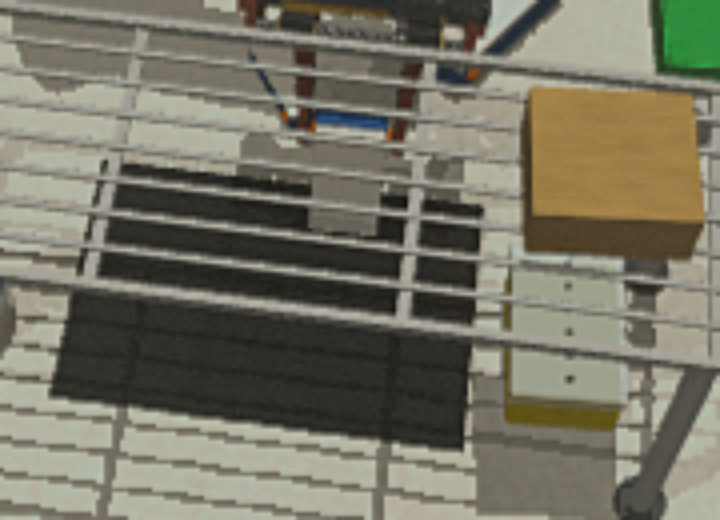

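```bash
python3 - <<'E'
from h import *
np.set_printoptions(precision=4,suppress=True)
d=pickle.load(open("wrist7.pkl","rb")); T=np.array(d["tool_from_camera"])
st=d["st"];Rt=Ro.from_quat(st["orientation"])
def pt(u,v,Z): return sh(st["position"]+Rt.apply(T[:3,:3]@(np.array([(u-d["cx"])/d["fx"],(v-d["cy"])/d["fy"],1])*Z)+T[:3,3]))
a=pt(324,165,.052*d["fx"]/58);b=pt(324.5,246,.052*d["fx"]/93);print(d["fx"],a,b,np.linalg.norm(a-b),np.degrees(np.arctan2(a[0]-b[0],b[2]-a[2])))
print("depth",d["depth"][165:250:12,324])
for v in (168,200,225,240): print(pt(324,v,d["depth"][v,324]))
print("lug",sh(st["position"]+Rt.apply([0,0,.008])))
E
```

```text
279.7169122058349 [-0.0674  0.0452  0.0007] [-0.1072  0.0442  0.1039] 0.11068679603628373 21.07215446029946
depth [0.2293 0.2149 0.2005 0.1887 0.1783 0.1681 0.159  0.1539]
[-0.084   0.0449  0.0206]
[-0.0957  0.0444  0.0624]
[-0.1045  0.0441  0.0883]
[-0.1093  0.0439  0.1013]
lug [-0.0903  0.0433  0.1016]
```

```bash
python3 - <<'E'
from plan import *
np.set_printoptions(precision=3,suppress=True)
from plant import get_state
q=get_state()["q"]
def go(X,z,th,n=10):
    global q
    Ps=fk2(q,p)[0]; Rs=fk2(q,p)[1]; R=ori(th)*Ro.from_euler('z',np.pi); P=S0+X*F+.0433*Lf+z*U-.008*R.apply([0,0,1]); w=(Rs.inv()*R).as_rotvec()
    for s in np.linspace(0,1,n+1)[1:]: q,e,r=local(q,Ps+s*(P-Ps),Rs*Ro.from_rotvec(s*w))
    print(X,z,th,q,"%.4f %.3f"%(e,r))
go(-.09,.108,65);go(-.09,.108,70);go(-.095,.108,75);go(-.095,.1,78);go(-.09,.095,55);go(0,.019,55)
E
```

```text
-0.09 0.108 65 [ 0.531  0.432 -1.012  2.25   1.24   0.572  0.083] 0.0000 0.000
-0.09 0.108 70 [ 0.578  0.48  -1.067  2.18   1.065  0.651  0.279] 0.0000 0.000
-0.095 0.108 75 [ 0.61   0.527 -1.112  2.12   0.943  0.743  0.41 ] 0.0000 0.000
-0.095 0.1 78 [ 0.604  0.57  -1.112  2.085  0.907  0.792  0.455] 0.0000 0.000
-0.09 0.095 55 [ 0.42   0.442 -0.935  2.392  1.807  0.607 -0.518] 0.0000 0.000
0 0.019 55 [ 0.369  0.725 -0.826  2.23   2.011  0.701 -0.533] 0.0000 0.000
```

```bash
python3 l.py -.093 .108 75 0 .0433
```

```text
t 11.275 pos [0.523 0.068 0.108] sh [-0.095  0.043  0.108] q [ 0.479  0.448 -1.     2.393  1.793  0.623 -0.492] F [ 0.162  0.458 -0.929] w 0.06099953186667578
[[0.0, 0.01, -0.01, 0.07, -0.0, -0.0], [0.0, 0.02, -0.02, 0.14, -0.0, -0.0], [0.0, 0.03, -0.04, 0.2, -0.0, -0.0], [0.0, 0.03, -0.05, 0.27, -0.0, -0.0], [0.0, 0.04, -0.06, 0.34, -0.0, -0.0]]
```

jog_arm(motion=[[0, 0.01, -0.01, 0.07, 0, 0], [0, 0.02, -0.02, 0.14, 0, 0], [0, 0.03, -0.04, 0.2, 0, 0], [0, 0.03, -0.05, 0.27, 0, 0], [0, 0.04, -0.06, 0.34, 0, 0]])

```text
time_s: 11.9
position: [0.5221, 0.0678, 0.1157]
orientation: [0.723, 0.679, 0.09, 0.092]
wrist_force: [0.2, -0.7, -1.6]
gripper_width: 0.0611
```

```bash
python3 look.py 8 wrist side; cat > ang.py <<'E'
import sys
from h import *
np.set_printoptions(precision=4,suppress=True)
d=pickle.load(open(f"wrist{sys.argv[1]}.pkl","rb")); T=np.array(d["tool_from_camera"])
st=d["st"];Rt=Ro.from_quat(st["orientation"])
def pt(u,v): 
    Z=float(d["depth"][v,u]); return sh(st["position"]+Rt.apply(T[:3,:3]@(np.array([(u-d["cx"])/d["fx"],(v-d["cy"])/d["fy"],1])*Z)+T[:3,3]))
print("t",st["time_s"],"F",st["wrist_force"],"lug",sh(st["position"]+Rt.apply([0,0,.008])))
for v in range(60,300,12): print(v,pt(324,v),d["pixels"][v,324])
E
python3 ang.py 8
```

```text
t 11.9 F [ 0.2483 -0.6848 -1.5554] lug [-0.0933  0.0431  0.108 ]
60 [-0.1913  0.0446  0.0004] [229 238 242]
72 [-0.1831  0.0446  0.0003] [230 240 242]
84 [-0.1745  0.0446  0.0005] [205 222 230]
96 [-0.1656  0.0447  0.0011] [196 215 223]
108 [-0.1558  0.0447 -0.0008] [196 214 224]
120 [-0.1465  0.0448  0.0009] [204 220 228]
132 [-0.1363  0.0448  0.0011] [ 95 105 109]
144 [-0.1256  0.0449  0.0011] [ 96 105 110]
156 [-0.1146  0.0449  0.0015] [ 89  99 105]
168 [-0.1025  0.045   0.0009] [67 64 63]
180 [-0.1114  0.0445  0.0417] [26 13  4]
192 [-0.1107  0.0443  0.0592] [51 28 16]
204 [-0.1107  0.0441  0.0754] [48 27 14]
216 [-0.1112  0.044   0.0904] [51 30 15]
228 [-0.1108  0.0438  0.1023] [49 29 12]
240 [-0.1103  0.0437  0.1128] [50 25 10]
252 [-0.1064  0.0437  0.1184] [56 31 16]
264 [-0.0971  0.0437  0.1182] [75 42 19]
276 [-0.087   0.0438  0.1178] [ 99 109 116]
288 [0.0543 0.0457 0.0044] [26 30 29]
```

View pics/wrist8.png

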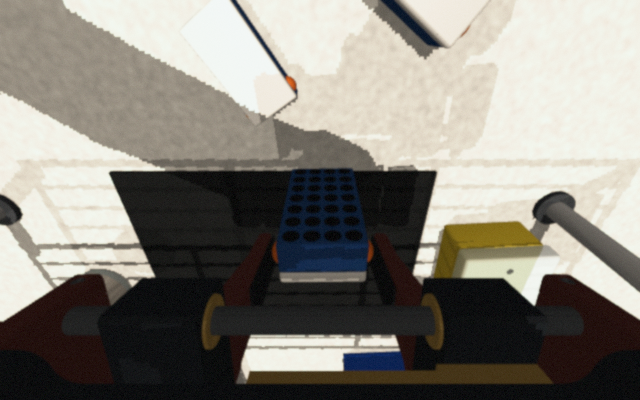

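```bash
python3 l.py -.080 .0925 74 0 .0433
```

```text
t 12.0 pos [0.524 0.068 0.116] sh [-0.094  0.043  0.116] q [ 0.585  0.507 -1.065  2.116  0.904  0.713  0.446] F [ 0.818  0.49  -1.267] w 0.06106541620677908
[[0.0, 0.01, 0.04, -0.0, -0.0, -0.0], [0.0, 0.03, 0.07, -0.01, -0.0, -0.0], [0.0, 0.04, 0.11, -0.01, -0.0, -0.0], [0.0, 0.06, 0.14, -0.01, -0.0, -0.0], [0.0, 0.07, 0.18, -0.02, -0.01, -0.0]]
```

jog_arm(motion=[[0, 0.02, 0.02, 0, 0, 0], [0, 0.04, 0.06, -0.01, 0, 0], [0, 0.06, 0.1, -0.01, 0, 0], [0, 0.07, 0.14, -0.01, 0, 0], [0, 0.07, 0.18, -0.02, 0, 0]])

```text
time_s: 12.62
position: [0.535, 0.0678, 0.1006]
orientation: [0.722, 0.677, 0.099, 0.101]
wrist_force: [-2.1, -1.9, 12.0]
gripper_width: 0.0609
```

```bash
python3 look.py 9 wrist; python3 ang.py 9 | sed -n '1p;10,21p'; python3 l.py -.080 .0925 50 0 .0433
```

```text
t 12.625 F [-2.0528 -1.908  12.0079] lug [-0.0803  0.0439  0.0929]
156 [-0.105   0.0456 -0.0001] [ 94 102 108]
168 [-0.0993  0.0455  0.0108] [26 19 16]
180 [-0.0987  0.0453  0.03  ] [40 24 14]
192 [-0.0982  0.0451  0.0467] [49 29 16]
204 [-0.0983  0.0449  0.0622] [50 27  7]
216 [-0.0979  0.0448  0.0752] [45 24  4]
228 [-0.0982  0.0446  0.0875] [49 26 15]
240 [-0.0977  0.0445  0.0977] [32 17  8]
252 [-0.0951  0.0444  0.1046] [51 30 15]
264 [-0.0863  0.0445  0.105 ] [75 40 18]
276 [-0.0755  0.0445  0.1042] [137 146 154]
288 [0.0566 0.0464 0.0044] [26 31 29]
t 12.675 pos [0.535 0.068 0.1  ] sh [-0.083  0.044  0.1  ] q [ 0.539  0.528 -1.012  2.124  0.984  0.675  0.381] F [-1.382  0.233  2.923] w 0.06114789725991977
[[-0.0, -0.01, 0.0, -0.08, -0.0, -0.0], [-0.0, -0.01, 0.0, -0.16, -0.0, -0.0], [-0.0, -0.02, 0.0, -0.24, -0.0, -0.0], [-0.0, -0.02, 0.01, -0.32, -0.0, -0.0], [-0.0, -0.03, 0.01, -0.4, -0.01, -0.0]]
```

jog_arm(motion=[[0, -0.01, 0, -0.08, 0, 0], [0, -0.01, 0, -0.16, 0, 0], [0, -0.02, 0, -0.24, 0, 0], [0, -0.02, 0.01, -0.32, 0, 0], [0, -0.03, 0.01, -0.4, 0, 0]])

```text
time_s: 13.3
position: [0.5318, 0.0689, 0.0993]
orientation: [0.684, 0.642, 0.239, 0.249]
wrist_force: [0.0, -1.9, -1.7]
gripper_width: 0.0614
```

```bash
python3 look.py 10 wrist; python3 ang.py 10 | sed -n '1p;7,21p'; python3 l.py -.082 .112 50 0 .0433
```

```text
t 13.3 F [ 0.0398 -1.8696 -1.7419] lug [-0.0806  0.0448  0.0932]
120 [-0.1058  0.0463  0.001 ] [ 88  98 101]
132 [-0.0979  0.0464  0.0048] [13 15 13]
144 [-0.0927  0.0463  0.0117] [50 31 16]
156 [-0.0924  0.0462  0.023 ] [55 30 15]
168 [-0.0943  0.046   0.0354] [69 42 22]
180 [-0.0938  0.0459  0.0453] [65 37 14]
192 [-0.0947  0.0458  0.0555] [65 36 16]
204 [-0.0953  0.0457  0.065 ] [67 39 19]
216 [-0.0971  0.0456  0.0746] [56 32 17]
228 [-0.0961  0.0455  0.0821] [46 28 15]
240 [-0.0977  0.0454  0.0905] [56 31 17]
252 [-0.0967  0.0453  0.0973] [42 27 16]
264 [-0.097   0.0452  0.1043] [93 51 26]
276 [-0.0815  0.0453  0.106 ] [157  99  57]
288 [ 1.6178  0.0657 -0.3501] [166 155 150]
t 13.35 pos [0.53  0.07  0.098] sh [-0.087  0.045  0.098] q [ 0.337  0.467 -0.861  2.45   2.069  0.693 -0.788] F [-1.415  3.919 10.823] w 0.061120258537313635
[[-0.0, 0.03, -0.03, 0.0, -0.0, -0.0], [-0.01, 0.05, -0.06, 0.0, -0.0, -0.0], [-0.01, 0.08, -0.09, 0.01, -0.01, -0.0], [-0.02, 0.1, -0.12, 0.01, -0.01, -0.0], [-0.02, 0.13, -0.15, 0.01, -0.01, -0.0]]
```

View pics/wrist10.png

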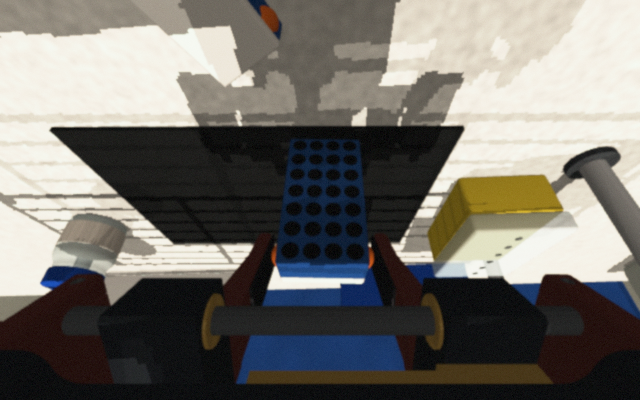

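jog_arm(motion=[[0, 0.03, -0.03, 0, 0, 0], [0, 0.05, -0.06, 0, 0, 0], [0, 0.08, -0.09, 0, 0, 0], [0, 0.1, -0.12, 0, 0, 0], [0, 0.12, -0.15, 0, 0, 0]])

```text
time_s: 13.98
position: [0.5307, 0.0673, 0.1177]
orientation: [0.686, 0.642, 0.236, 0.248]
wrist_force: [0.1, 0.4, -0.5]
gripper_width: 0.0613
```

```bash
python3 l.py -.088 .112 74 0 .0445
```

```text
t 13.975 pos [0.531 0.067 0.118] sh [-0.087  0.043  0.118] q [ 0.35   0.398 -0.858  2.433  1.982  0.621 -0.712] F [ 0.051  0.383 -0.47 ] w 0.06133952812997358
[[0.0, -0.0, -0.01, 0.08, -0.0, -0.0], [0.01, -0.01, -0.02, 0.16, -0.0, -0.0], [0.01, -0.01, -0.02, 0.24, -0.0, -0.0], [0.01, -0.01, -0.03, 0.32, -0.0, -0.0], [0.01, -0.01, -0.04, 0.4, -0.0, -0.0]]
```

jog_arm(motion=[[0, 0, -0.01, 0.08, 0, 0], [0, -0.01, -0.02, 0.16, 0, 0], [0, -0.01, -0.02, 0.24, 0, 0], [0, -0.01, -0.03, 0.32, 0, 0], [0, -0.01, -0.04, 0.4, 0, 0]])

```text
time_s: 14.6
position: [0.5268, 0.0681, 0.1203]
orientation: [0.722, 0.678, 0.097, 0.099]
wrist_force: [1.1, 0.0, -1.3]
gripper_width: 0.0609
```

```bash
python3 look.py 11 wrist; python3 ang.py 11 | sed -n '1p;7,21p'
```

```text
t 14.6 F [ 1.0656  0.0387 -1.261 ] lug [-0.0885  0.0437  0.1126]
120 [-0.1383  0.0454  0.0008] [111 123 128]
132 [-0.1276  0.0455  0.0002] [ 95 104 110]
144 [-0.1169  0.0456  0.0008] [ 89  99 105]
156 [-0.1234  0.0451  0.0416] [48 30  9]
168 [-0.1199  0.0449  0.0548] [54 31 15]
180 [-0.1169  0.0448  0.0674] [48 29 17]
192 [-0.1142  0.0447  0.079 ] [51 28 14]
204 [-0.1115  0.0446  0.0893] [53 31 17]
216 [-0.109   0.0445  0.0988] [51 27 11]
228 [-0.1067  0.0444  0.1077] [42 22 13]
240 [-0.1051  0.0443  0.1165] [54 33 18]
252 [-0.1027  0.0442  0.1238] [45 26 14]
264 [-0.0992  0.0442  0.1294] [51 29 12]
276 [-0.0858  0.0443  0.1257] [52 29 15]
288 [0.07   0.0467 0.0049] [29 31 31]
```

View pics/wrist11.png

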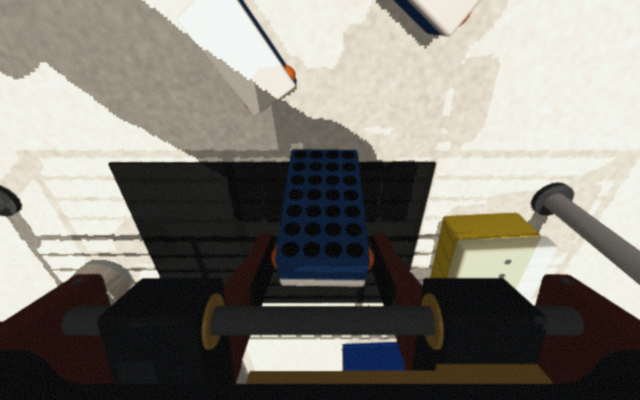

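```bash
python3 l.py -.079 .093 73 0 .0437
```

```text
t 14.65 pos [0.529 0.068 0.121] sh [-0.089  0.044  0.121] q [ 0.451  0.416 -0.871  2.119  0.766  0.615  0.563] F [3.365 0.173 0.104] w 0.060744700406573
[[-0.0, 0.0, 0.04, -0.0, -0.0, -0.0], [-0.0, 0.01, 0.09, -0.01, -0.0, -0.0], [-0.0, 0.01, 0.13, -0.01, -0.0, -0.0], [-0.0, 0.01, 0.17, -0.02, -0.01, -0.0], [-0.0, 0.02, 0.22, -0.02, -0.01, -0.0]]
```

jog_arm(motion=[[0, 0.01, 0.03, 0, 0, 0], [0, 0.02, 0.08, -0.01, 0, 0], [0, 0.02, 0.12, -0.01, 0, 0], [0, 0.02, 0.17, -0.02, 0, 0], [0, 0.02, 0.21, -0.02, 0, 0]])

```text
time_s: 15.28
position: [0.5347, 0.0674, 0.0996]
orientation: [0.721, 0.677, 0.105, 0.108]
wrist_force: [-0.2, 0.0, 1.1]
gripper_width: 0.0609
```

```bash
python3 look.py 12 wrist; python3 ang.py 12 | sed -n '1p;7,21p'; cat > arc.py <<'E'
from nxt import *
# args: corner x, list a0,a1, pitch1, dz
cx,a1,th,dz=map(float,sys.argv[1:5]); a=np.deg2rad(a1)
X=cx+.088*np.sin(a)-.015*np.cos(a); z=.004+.088*np.cos(a)+.015*np.sin(a)+dz
R=ori(th)*Ro.from_euler('z',np.pi); print("lug",X,z)
lin(S0+X*F+.0437*Lf+z*U-.008*R.apply([0,0,1]),R)
E
python3 arc.py -.089 26 64 .0005
```

```text
t 15.275 F [-0.1978  0.0355  1.1267] lug [-0.0804  0.0435  0.092 ]
120 [-0.1346  0.0449  0.0007] [ 92  99 108]
132 [-0.1247  0.045  -0.0003] [ 92 100 107]
144 [-0.1147  0.0451  0.    ] [ 92  99 104]
156 [-0.1144  0.0448  0.022 ] [51 29 13]
168 [-0.1107  0.0447  0.0342] [51 29 12]
180 [-0.1089  0.0446  0.0483] [50 31 16]
192 [-0.1052  0.0445  0.0577] [52 29 15]
204 [-0.1035  0.0444  0.0691] [52 30 15]
216 [-0.101   0.0443  0.0783] [53 29 14]
228 [-0.0978  0.0442  0.0858] [42 28 17]
240 [-0.0968  0.0441  0.0953] [49 26  9]
252 [-0.0947  0.0441  0.1027] [40 24  9]
264 [-0.0912  0.044   0.1082] [56 33 17]
276 [-0.0779  0.0442  0.1052] [75 44 21]
288 [0.0594 0.046  0.005 ] [14 20 16]
lug -0.06390524977704869 0.09016944327616286
t 15.325 pos [0.535 0.067 0.1  ] sh [-0.082  0.044  0.1  ] q [ 0.389  0.44  -0.804  2.146  0.88   0.556  0.453] F [ 0.401  0.369 -1.198] w 0.06108318883136639
[[0.0, 0.03, 0.01, -0.03, -0.0, -0.0], [0.0, 0.05, 0.03, -0.06, -0.0, -0.0], [0.0, 0.08, 0.04, -0.09, -0.0, -0.0], [0.0, 0.11, 0.05, -0.12, -0.0, -0.0], [0.0, 0.14, 0.07, -0.14, -0.01, -0.0]]
```

jog_arm(motion=[[0, 0.03, 0.02, 0, 0, 0], [0, 0.05, 0.04, -0.03, 0, 0], [0, 0.08, 0.05, -0.06, 0, 0], [0, 0.11, 0.06, -0.1, 0, 0], [0, 0.14, 0.07, -0.14, 0, 0]])

```text
time_s: 15.95
position: [0.5508, 0.0663, 0.0976]
orientation: [0.711, 0.667, 0.155, 0.161]
wrist_force: [0.4, -0.3, -0.7]
gripper_width: 0.0613
```

```bash
python3 look.py 13 wrist; python3 ang.py 13 | sed -n '1p;5,21p';python3 arc.py -.089 40 56 .0
```

```text
t 15.95 F [ 0.429  -0.3202 -0.7165] lug [-0.0632  0.0434  0.0904]
96 [-0.1256  0.0448  0.0011] [ 91 100 108]
108 [-0.116   0.0449 -0.0011] [ 89 101 106]
120 [-0.1076  0.0449  0.0007] [101 111 117]
132 [-0.1082  0.0447  0.0195] [56 32 16]
144 [-0.1055  0.0446  0.0306] [58 35 18]
156 [-0.1014  0.0445  0.0386] [51 27  7]
168 [-0.0979  0.0444  0.047 ] [52 29 15]
180 [-0.0939  0.0444  0.0544] [55 30 13]
192 [-0.0914  0.0443  0.063 ] [57 34 16]
204 [-0.089   0.0442  0.0712] [60 34 16]
216 [-0.0862  0.0441  0.0785] [62 39 23]
228 [-0.0823  0.0441  0.0845] [60 35 17]
240 [-0.0796  0.044   0.0912] [65 41 23]
252 [-0.0776  0.044   0.098 ] [60 36 16]
264 [-0.0746  0.0439  0.1039] [64 36 17]
276 [-0.0634  0.044   0.1044] [59 34 16]
288 [0.1308 0.0462 0.0005] [226 236 242]
lug -0.04392535699436922 0.08105372513976816
t 16.0 pos [0.55  0.066 0.098] sh [-0.067  0.044  0.098] q [ 0.234  0.391 -0.63   2.237  1.239  0.404  0.07 ] F [-0.782  0.756  2.347] w 0.06139606927723642
[[0.0, 0.03, 0.03, -0.03, -0.0, -0.0], [0.0, 0.05, 0.07, -0.05, -0.0, -0.0], [0.0, 0.08, 0.1, -0.08, -0.0, -0.0], [0.0, 0.1, 0.14, -0.11, -0.0, -0.0], [0.0, 0.13, 0.17, -0.14, -0.01, -0.0]]
```

View pics/wrist13.png

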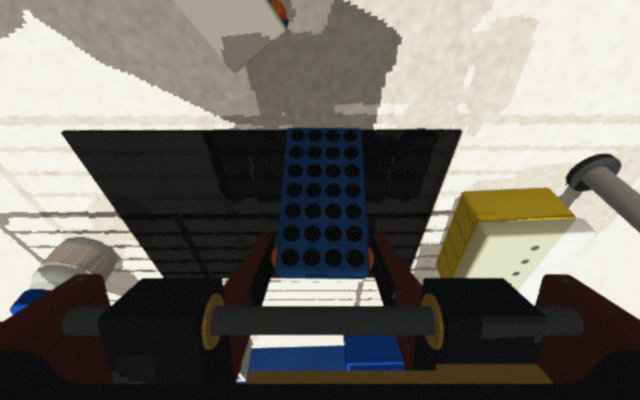

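```bash
python3 arc.py -.083 38 57 .0
```

```text
lug -0.04064195147544291 0.0825798684472764
t 16.0 pos [0.55  0.066 0.098] sh [-0.067  0.044  0.098] q [ 0.234  0.391 -0.63   2.237  1.239  0.404  0.07 ] F [-0.782  0.756  2.347] w 0.06139606927723642
[[0.0, 0.03, 0.03, -0.02, -0.0, -0.0], [0.0, 0.07, 0.07, -0.05, -0.0, -0.0], [0.0, 0.1, 0.1, -0.07, -0.0, -0.0], [0.0, 0.13, 0.14, -0.1, -0.0, -0.0], [0.0, 0.16, 0.17, -0.12, -0.01, -0.0]]
```

jog_arm(motion=[[0, 0.03, 0.03, -0.02, 0, 0], [0, 0.07, 0.07, -0.05, 0, 0], [0, 0.1, 0.1, -0.07, 0, 0], [0, 0.13, 0.14, -0.1, 0, 0], [0, 0.16, 0.17, -0.12, 0, 0]])

```text
time_s: 16.62
position: [0.5728, 0.0652, 0.0893]
orientation: [0.7, 0.656, 0.196, 0.205]
wrist_force: [-0.2, -0.4, -1.4]
gripper_width: 0.0612
```

```bash
python3 look.py 14 wrist; python3 ang.py 14 | sed -n '1p;5,21p';python3 arc.py -.083 53 52 .0
```

```text
t 16.625 F [-0.2032 -0.4221 -1.3819] lug [-0.0403  0.0437  0.0826]
96 [-0.1002  0.0449  0.0024] [18 18 21]
108 [-0.1049  0.0446  0.0237] [55 32 13]
120 [-0.1009  0.0446  0.0295] [59 33 17]
132 [-0.0959  0.0446  0.0339] [72 42 23]
144 [-0.0928  0.0445  0.0407] [63 38 21]
156 [-0.0888  0.0445  0.0463] [62 34 16]
168 [-0.0845  0.0445  0.0516] [54 31 14]
180 [-0.08    0.0444  0.0565] [65 38 17]
192 [-0.0765  0.0444  0.0625] [64 39 25]
204 [-0.0724  0.0444  0.0678] [60 34 17]
216 [-0.0691  0.0443  0.0737] [54 29 16]
228 [-0.0641  0.0443  0.0782] [73 43 19]
240 [-0.061   0.0443  0.0841] [56 32 14]
252 [-0.058   0.0443  0.0899] [127  71  31]
264 [-0.0522  0.0442  0.0941] [63 35 18]
276 [-0.0494  0.0442  0.0999] [70 37 14]
288 [0.2035 0.0468 0.0009] [234 243 245]
lug -0.021747300463118964 0.06893925468808965
t 16.675 pos [0.573 0.065 0.089] sh [-0.045  0.044  0.089] q [ 0.173  0.428 -0.575  2.288  1.767  0.424 -0.452] F [0.445 0.036 1.348] w 0.06110691668498529
[[0.0, 0.01, 0.04, -0.02, -0.0, -0.0], [0.0, 0.03, 0.09, -0.03, -0.0, -0.0], [0.0, 0.04, 0.13, -0.05, -0.0, -0.0], [0.0, 0.06, 0.17, -0.07, -0.0, -0.0], [0.0, 0.07, 0.21, -0.08, -0.0, -0.0]]
```

jog_arm(motion=[[0, 0.01, 0.04, -0.02, 0, 0], [0, 0.03, 0.09, -0.03, 0, 0], [0, 0.04, 0.13, -0.05, 0, 0], [0, 0.06, 0.17, -0.07, 0, 0], [0, 0.07, 0.21, -0.08, 0, 0]])

```text
time_s: 17.3
position: [0.5902, 0.0638, 0.0756]
orientation: [0.691, 0.647, 0.223, 0.234]
wrist_force: [0.6, -0.2, 1.1]
gripper_width: 0.0614
```

```bash
python3 arc.py -.083 67 52 .0
```

```text
lug -0.007856539823524357 0.052191912108842685
t 17.3 pos [0.59  0.064 0.076] sh [-0.027  0.043  0.076] q [ 0.215  0.514 -0.64   2.31   2.05   0.557 -0.702] F [ 0.57  -0.17   1.145] w 0.06135536473515957
[[0.0, 0.0, 0.04, -0.0, -0.0, -0.0], [0.0, 0.0, 0.09, -0.0, -0.0, -0.0], [0.0, 0.01, 0.13, -0.0, -0.0, -0.0], [0.0, 0.01, 0.18, -0.0, -0.0, -0.0], [0.0, 0.01, 0.22, -0.0, -0.0, -0.0]]
```

jog_arm(motion=[[0, 0, 0.04, 0, 0, 0], [0, 0, 0.09, 0, 0, 0], [0, 0.01, 0.13, 0, 0, 0], [0, 0.01, 0.18, 0, 0, 0], [0, 0.01, 0.22, 0, 0, 0]])

```text
time_s: 17.92
position: [0.6036, 0.063, 0.058]
orientation: [0.691, 0.647, 0.223, 0.234]
wrist_force: [-0.3, 0.1, -0.4]
gripper_width: 0.061
```

```bash
python3 look.py 15 wrist; python3 ang.py 15 | sed -n '1p;3,21p';python3 arc.py -.083 81 52 .0
```

```text
t 17.925 F [-0.3023  0.1038 -0.357 ] lug [-0.0089  0.0436  0.0517]
72 [-0.0993  0.0442  0.0043] [10 13  6]
84 [-0.0937  0.0442  0.0045] [19 18 18]
96 [-0.0874  0.0442  0.0045] [5 9 8]
108 [-0.0894  0.0441  0.0163] [55 31 16]
120 [-0.0952  0.0439  0.0319] [58 34 15]
132 [-0.0905  0.0439  0.0336] [55 30 13]
144 [-0.0856  0.0439  0.0355] [59 34 19]
156 [-0.0805  0.044   0.0374] [59 34 14]
168 [-0.076   0.044   0.0403] [56 36 15]
180 [-0.071  0.044  0.043] [61 35 18]
192 [-0.0657  0.044   0.0457] [75 41 22]
204 [-0.0596  0.044   0.0482] [57 33 13]
216 [-0.0526  0.044   0.0504] [58 31 13]
228 [-0.0458  0.044   0.0532] [80 47 24]
240 [-0.0401  0.044   0.057 ] [76 44 22]
252 [-0.0332  0.044   0.0604] [158  89  42]
264 [-0.0237  0.0441  0.0631] [46 28 16]
276 [-0.0156  0.0441  0.0669] [162  92  45]
288 [-0.0082  0.0441  0.0712] [163  99  55]
lug 0.0015700569967686561 0.032581558032467386
t 17.975 pos [0.604 0.063 0.058] sh [-0.014  0.044  0.058] q [ 0.216  0.571 -0.633  2.285  2.096  0.581 -0.719] F [ 0.353 -0.982 -0.783] w 0.06130728838972504
[[0.0, -0.01, 0.04, -0.0, -0.0, -0.0], [0.0, -0.01, 0.08, -0.0, -0.0, -0.0], [0.0, -0.02, 0.13, -0.0, -0.0, -0.0], [0.0, -0.03, 0.17, -0.0, -0.0, -0.0], [0.0, -0.03, 0.21, -0.01, -0.0, -0.0]]
```

View pics/wrist15.png

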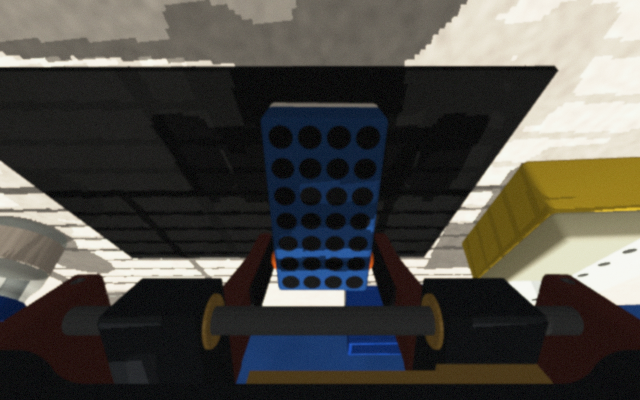

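jog_arm(motion=[[0, 0, 0.04, 0, 0, 0], [0, -0.01, 0.08, 0, 0, 0], [0, -0.02, 0.13, 0, 0, 0], [0, -0.03, 0.17, 0, 0, 0], [0, -0.03, 0.21, 0, 0, 0]])

```text
time_s: 18.6
position: [0.6139, 0.0626, 0.0396]
orientation: [0.691, 0.647, 0.223, 0.234]
wrist_force: [-0.1, -0.3, -0.1]
gripper_width: 0.0614
```

```bash
python3 arc.py -.083 90 52 .0005
```

```text
lug 0.00499999999999999 0.019500000000000003
t 18.6 pos [0.614 0.063 0.04 ] sh [-0.003  0.044  0.04 ] q [ 0.219  0.627 -0.63   2.266  2.142  0.61  -0.74 ] F [-0.101 -0.28  -0.089] w 0.06138807904616126
[[-0.0, -0.01, 0.03, -0.0, -0.0, -0.0], [-0.0, -0.02, 0.05, -0.0, -0.0, -0.0], [-0.0, -0.03, 0.08, -0.0, -0.0, -0.0], [-0.0, -0.05, 0.1, -0.0, -0.0, -0.0], [-0.0, -0.06, 0.13, -0.01, -0.0, -0.0]]
```

jog_arm(motion=[[0, -0.01, 0.03, 0, 0, 0], [0, -0.02, 0.05, 0, 0, 0], [0, -0.03, 0.08, 0, 0, 0], [0, -0.05, 0.1, 0, 0, 0], [0, -0.06, 0.13, 0, 0, 0]])

```text
time_s: 19.23
position: [0.6172, 0.0625, 0.0259]
orientation: [0.691, 0.647, 0.223, 0.234]
wrist_force: [-0.3, -0.9, -0.8]
gripper_width: 0.0608
```

```bash
python3 look.py 16 wrist; python3 ang.py 16 | sed -n '1,21p'; python3 arc.py -.083 90 52 .0
```

```text
t 19.225 F [-0.2659 -0.8906 -0.8028] lug [0.0047 0.0439 0.0196]
60 [-0.1055  0.0441 -0.0009] [104 116 122]
72 [-0.102   0.0441  0.0003] [ 96 104 112]
84 [-0.1002  0.044   0.0044] [17 16 15]
96 [-0.0955  0.0441  0.0043] [15 14 14]
108 [-0.091   0.0441  0.0048] [17 17 16]
120 [-0.0848  0.0441  0.0037] [12 10 10]
132 [-0.0845  0.0441  0.0102] [123 135 142]
144 [-0.0838  0.044   0.0158] [64 39 23]
156 [-0.0834  0.044   0.0214] [67 36 19]
168 [-0.084   0.0439  0.0275] [65 37 19]
180 [-0.0846  0.0439  0.0332] [65 36 14]
192 [-0.0801  0.0439  0.0347] [59 36 16]
204 [-0.0717  0.0439  0.0338] [60 34 17]
216 [-0.0655  0.044   0.035 ] [64 38 21]
228 [-0.0565  0.044   0.035 ] [67 41 22]
240 [-0.0464  0.0441  0.0351] [85 50 23]
252 [-0.0348  0.0442  0.0353] [80 48 23]
264 [-0.0211  0.0443  0.0355] [80 45 24]
276 [-0.005   0.0444  0.0358] [123  71  36]
288 [0.0131 0.0445 0.0366] [224 220 216]
lug 0.00499999999999999 0.019000000000000003
t 19.275 pos [0.617 0.062 0.026] sh [-0.     0.044  0.026] q [ 0.221  0.666 -0.632  2.261  2.179  0.637 -0.762] F [-0.393 -0.325 -1.128] w 0.06123986703811156
[[-0.0, 0.0, 0.0, -0.0, -0.0, -0.0], [-0.0, 0.0, 0.0, -0.0, -0.0, -0.0], [-0.0, 0.0, 0.0, -0.0, -0.0, -0.0], [-0.0, 0.0, 0.0, -0.0, -0.0, -0.0], [-0.0, 0.0, 0.0, -0.01, -0.0, -0.0]]
```

View pics/wrist16.png

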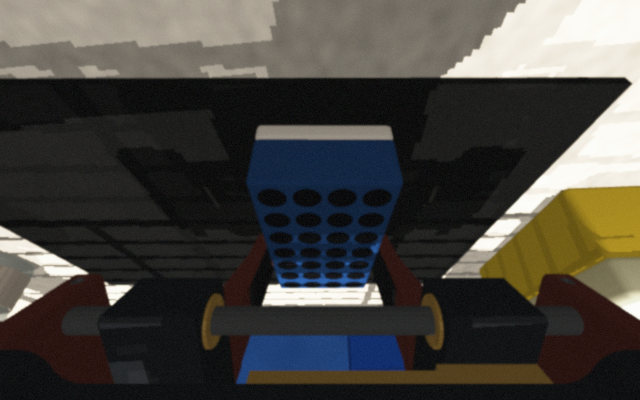

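jog_arm(motion=[[0, -0.005, 0.005, 0, 0, 0], [0, -0.01, 0.01, 0, 0, 0], [0, -0.01, 0.01, 0, 0, 0], [0, -0.01, 0.01, 0, 0, 0], [0, -0.01, 0.01, 0, 0, 0]])

```text
time_s: 19.9
position: [0.6172, 0.0624, 0.0248]
orientation: [0.691, 0.647, 0.223, 0.234]
wrist_force: [-0.4, 0.3, -0.2]
gripper_width: 0.061
```

```bash
python3 -c "
from plant import *;s=get_state();print(s['wrist_force'],s['position'])"
```

```text
[-0.37080901  0.31623959 -0.21470665] [0.6172022  0.06241221 0.02482326]
```

Rack is down and the mat carries its weight, so I'll open the fingers.

jog_arm(motion=[[0, 0, 0, 0, 0, 0], [0, 0, 0, 0, 0, 0], [0, 0, 0, 0, 0, 0], [0, 0, 0, 0, 0, 0], [0, 0, 0, 0, 0, 0]], claw=1)

```text
time_s: 20.52
position: [0.6171, 0.0625, 0.0247]
orientation: [0.691, 0.647, 0.223, 0.234]
wrist_force: [0.5, -0.4, 0.9]
gripper_width: 0.0875
```

```bash
python3 look.py 17 wrist; python3 ang.py 17 | sed -n '1p;10,20p'
```

```text
t 20.525 F [ 0.4992 -0.357   0.8774] lug [0.0047 0.0439 0.0184]
156 [-0.0841  0.044   0.0208] [56 34 16]
168 [-0.0843  0.0439  0.0266] [60 33 16]
180 [-0.084   0.0439  0.0315] [61 35 16]
192 [-0.0812  0.0439  0.0343] [61 40 24]
204 [-0.074   0.0439  0.0341] [55 34 19]
216 [-0.0663  0.044   0.0342] [57 35 16]
228 [-0.0584  0.044   0.0349] [58 33 17]
240 [-0.048   0.0441  0.0347] [78 43 22]
252 [-0.0349  0.0442  0.0342] [74 42 19]
264 [-0.0211  0.0443  0.0343] [71 40 17]
276 [-0.0049  0.0444  0.0346] [122  69  37]
```

View pics/wrist17.png

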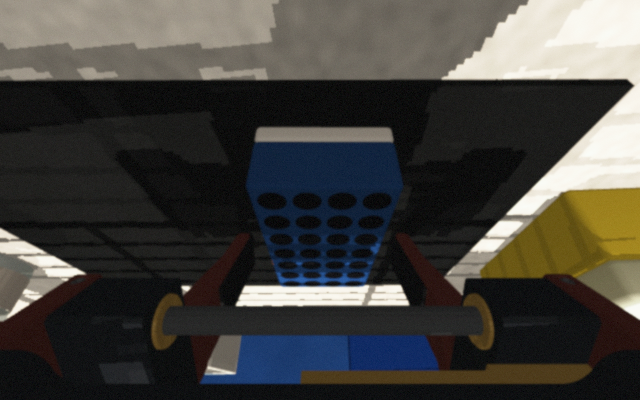

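jog_arm(motion=[[0, 0, -0.1, 0, 0, 0], [0, 0, -0.3, 0, 0, 0], [0, 0, -0.5, 0, 0, 0], [0, 0, -0.7, 0, 0, 0], [0, 0, -0.9, 0, 0, 0]])

```text
time_s: 21.2
position: [0.5613, 0.0657, 0.0968]
orientation: [0.69, 0.647, 0.223, 0.234]
wrist_force: [0.9, -0.3, 0.1]
gripper_width: 0.0875
```

jog_arm(motion=[[0, 0, -0.12, 0, 0, 0], [0, 0, -0.25, 0, 0, 0], [0, 0, -0.37, 0, 0, 0], [0, 0, -0.5, 0, 0, 0], [0, 0, -0.5, 0, 0, 0]])

```text
time_s: 21.82
position: [0.5316, 0.0673, 0.1364]
orientation: [0.69, 0.647, 0.223, 0.235]
wrist_force: [0.5, -0.6, -0.4]
gripper_width: 0.088
```

```bash
python3 look.py 18 wrist side scene; python3 ang.py 18|sed -n '1p;6,20p'; python3 - <<'E'
import cv2
a=cv2.imread("pics/side18.png");c=cv2.imread("pics/scene18.png");b=cv2.imread("pics/wrist18.png")
cv2.imwrite("pics/e18.png",cv2.resize(b,(640,400)));cv2.imwrite("pics/f18.png",cv2.hconcat([cv2.resize(a[60:340,100:440],(400,330)),cv2.resize(c[180:340,180:460],(400,330))]))
E
```

```text
t 21.825 F [ 0.504  -0.56   -0.3598] lug [-0.081   0.0432  0.13  ]
108 [-0.0948  0.045   0.0043] [19 20 19]
120 [-0.0831  0.0451  0.005 ] [74 81 84]
132 [-0.0839  0.0449  0.0212] [56 32 15]
144 [-0.0841  0.0448  0.0356] [100  59  28]
156 [-0.0693  0.0449  0.0344] [84 47 22]
168 [-0.0551  0.045   0.0351] [123  70  31]
180 [-0.0378  0.0451  0.0345] [136  81  39]
192 [-0.0194  0.0452  0.0347] [41 24 14]
204 [0.0008 0.0454 0.0352] [143  83  39]
216 [0.0733 0.0461 0.0045] [23 24 24]
228 [0.111  0.0464 0.0012] [161 179 184]
240 [0.1496 0.0467 0.0006] [228 240 244]
252 [0.1928 0.047  0.0008] [226 236 240]
264 [0.2438 0.0473 0.001 ] [232 242 245]
276 [0.3036 0.0477 0.0017] [232 241 245]
```

View pics/e18.png

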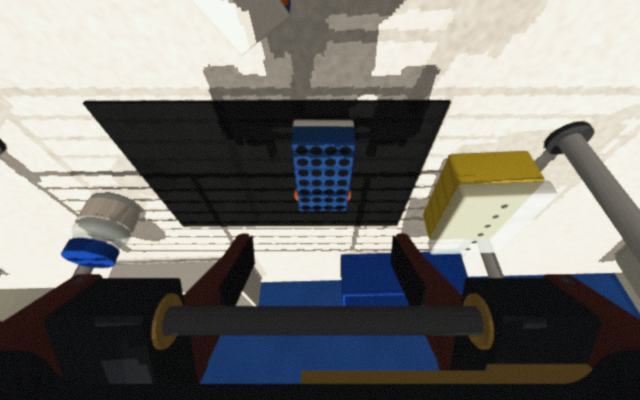

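View pics/f18.png

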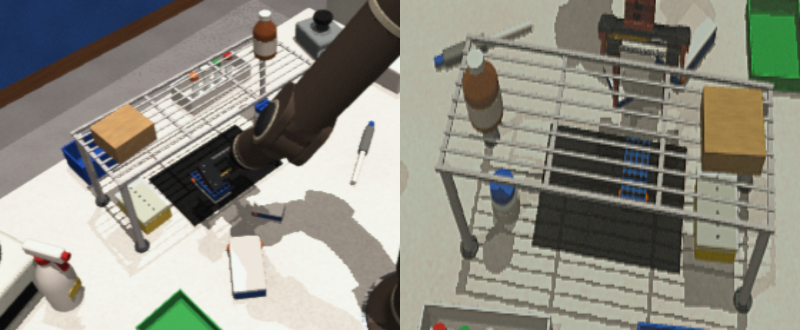

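The pictures show the rack flat with its wells up, its near end at wrist pixel (323,125). Its centre is at about x -34 mm, y +45 mm in the shelf frame, with the top face level at z 34–35 mm. The bystanders are where they were, and the gripper is clear of everything.

```bash
python3 -c "
from plant import *
s=get_state();print(s['time_s'],abs(s['qd']).max(),s['wrist_force']);print(sign_off())"
```

```text
21.975 0.010114015448039308 [-0.67040742 -0.01558456  0.33619066]
the job is handed in; nothing more can be done
None
```

The rack is turned over: it lies flat on the mat under the shelf with its wells up, and I handed the job in at 22 s.

**What I did:** I pinched the lugs at 8 N from the open front and lifted until the rack hung from them. Pad friction held it about 17° short of vertical, so I set its end on the mat and changed the gripper tilt to carry it past vertical. Then I lowered it along an arc on its far edge, which slid about 6 mm forward early on. I released it only once the wrist force showed the mat carrying the weight.

**Last checks:**
- **Rack:** by depth readings the top face is level at z 34–35 mm, which matches the 30 mm rack on the 4 mm mat. The centre is at about x −34 mm, y +45 mm in the shelf frame, inside the limits.
- **Robot:** the fingers are open and withdrawn, and the wrist force is down to noise (under 1 N).
- **Bystanders:** those near the shelf look unmoved in the side and scene views. I judged this by eye and did not measure it. The beaker was outside the final crops I viewed.

**Force peak:** setting the rack's end on the mat mid-way gave a brief wrist force of about 12 N, well below the 120 N limit. No check failed.

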